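# Pack a flange kit and clip its case shut

## Robot

A 7-joint arm with a two-finger parallel gripper is mounted at the origin on the work surface. World frame = base frame: x ahead of the robot, y to its left, z up, the work surface at z = 0. Lengths are in m, angles in rad, forces in N, time in s.
With the tool pointing down it reaches from about 0.425 to 0.8 m from the base axis. Payload 8.3 kg.
Tool frame: the origin (TCP) lies between the finger pads; the fingertips stand 8 mm ahead of it and the grasp point (between the pads) lies 11 mm behind it; z points along the fingers, y is the direction in which the jaws open and shut (so a half turn about z gives the same grasp; the last joint's range is limited). The gripper opens to 85 mm and grips with 20 to 120 N. Pads are 22 mm wide; open, the fingers measure 114 mm over their backs; the gripper's body (76 mm by 85 mm) begins 54 mm behind the grasp point. The pads swing forward as they close: fully open they stand 13 mm farther back than shut.
Start: joints at [-1.353, 0.383, 0.016, 1.37, -0.006, 1.388, -0.046], TCP at [0.173, 0.601, 0.239] pointing down, gripper open.
Joint ranges: [-2.95, 2.95], [-0.25, 2.06], [-1.52, 1.56], [0.18, 2.33], [-1.44, 4.58], [0.02, 2.06], [-3.01, 3.01]. Speed limits (rad/s): [2.39, 2.39, 3.01, 3.01, 3.14, 3.14, 3.14].

## Interface

Orientations are given as a 3x3 rotation matrix whose columns are the frame's x, y, z axes.
In Python, from workcell import state, get_image, camera_params, finish_job gives the robot as it stands.
- The arm moves only by the tool step_arm, never from a script. Its argument "commands" is a list of rows, each a list of 5 numbers: the gripper's target within -1 to 1 (shut at 1, half-way at 0, fully open at -1), then the shift along the world's x, y, z in mm, then the turn about the world's z in rad. In form: [[grip, tx, ty, tz, spin], ...]. A call has 1 to 5 rows; each row shifts and turns the commanded pose from where the row before left it; what a row does not reach is not made up. A row lasts 1/10 s, in which the tool goes at most 50 mm and 8.59 degrees, less where a joint would pass 70% of its speed; a pose out of reach is approached as far as the arm can. A call is refused whole if a number of a shift passes 50 or a number of a turn 0.15, either way. A call with a gripper value outside its range is refused whole. The fingers move at their own pace and stop on an object; "force" is the grip in N (left out, the last holds). Time passes only in rows, so rows that do not move let the fingers close. It gives the time, the measured TCP pose, the force and the opening at its end, in the units of the state.
- state(): the state, without advancing time (a new reading comes with each control period).
- get_image(name): name is "side" or "top" or "wrist"; returns (picture, depth): 400x640x3 uint8, red, green, blue; 400x640 float32, m along the optical axis (not along the pixel's ray), 0 where there is no reading.
- camera_params(name): a dict with "K" (3x3 intrinsics, pixels), "rvec" (rotation vector, rad) and "tvec" (3), from world to camera coordinates, as OpenCV has them; the wrist camera has in their place "tool_from_camera" (4x4, takes a point from camera to tool coordinates, whose origin is the TCP and whose axes are the flange's). Camera axes: x right, y down, z forward; pixel columns grow to the right and rows downward; lengths in m; the calibration is good to about 2 mm. The wrist camera is an equidistant fisheye: a pixel r from the principal point sees the ray r / f radians off the axis. A picture is of the moment at which its call begins: read the wrist's pose just before it. camera_params takes no time and is no camera call.
- finish_job(): hands the job in, once; it reports no verdict.
The state is a dict: "clock": time; "joint_positions": joint angles; "qd": joint speeds; "tau": joint torques, N m; "tool_pos": TCP position; "tcp_rot": TCP orientation; "force": force on the tool from outside, world axes, zero at the start; "torque": the same for the moment, N m; "opening": finger opening in m.
Only numpy, scipy, OpenCV 4.12 (cv2) and the standard library are available. Lean on these libraries where they do the work, as an engineer would, in place of code of your own. Each camera call takes 0.05 s, during which the arm holds its last target.

## Task

Pack the picked pipe fittings into the kit case: every flange flat in a square pocket with its neck up, every sealing ring dome down and level in a round dished seat (any free place of the right shape will do). Then close the case: with the cover tilted, hook its lip into the slot at the front of the case, pivot the rear down and press until both clips snap over it and it lies flat. Leave the other things on the bench where they are.

Things in the scene. Friction and masses are not known exactly. Their poses are not given: they have to be found in the camera images.
- case: open moulded grey kit case, 148 x 222 mm, 46 mm high to its rim, walls 4 mm, on a non-slip mat; does not move. Origin: centre of its underside; x points from its front (slot rail) to its rear (two clips), y to the left, z up. Inside is a black insert, its top at z 16 mm, with three square pockets along the front and two round dished seats along the rear
- slot (a point): middle of the mouth of the slot for the cover's lip, on the front wall: case x -71, y 0, z 49 mm. The slot is 66 mm wide, opens to the inside of the case, its floor at rim height (z 46), under an overhang at z 52 to 56 (6 mm gap), back at x -85 mm. Its closed ends stop the cover's front edge
- pocket1 (a point): centre of the floor of the right-hand square pocket: case x -34, y -64, z 8 mm. Pockets are 59 x 59 mm, 8 mm deep, sides parallel to the case's
- pocket2 (a point): the same for the middle square pocket: case y 0
- pocket3 (a point): the same for the left-hand square pocket: case y +64 mm
- seat1 (a point): where a ring's origin lies when seated in the right-hand dished seat: case x 36, y -50, z 6 mm, which is 10 mm below the insert's top. The seat is a cone 50 mm wide at the mouth, 39 mm at the floor
- seat2 (a point): the same for the left-hand dished seat: case y +50 mm
- clip_left (a joint): sprung black snap clip, 26 mm wide, on the rear wall at case y +60 mm; in m, 0 at rest, grows as it is pushed to the rear, at most 0.007. Its nose reaches forward to case x 68.5 mm, underside at z 51, with a steep lead-in ramp above, top at z 65 mm. The cover's rear edge pushes it back 3 to 4 mm on the way down, then it springs back over the cover
- clip_right (a joint): the same at case y -60 mm. Snapping both clips takes some 5 to 10 N of downward push on the cover's grip bar
- cover: grey cover: flat plate 142 x 214 x 4 mm, about 0.16 kg, lying on the bench, grip bar up. Origin: centre of its underside; x points from its lip (front) to its rear edge, z up. The plate runs from x -70 to 72 mm. When shut, its axes match the case's and its origin lies 46 mm above the case's, over it within about 2 mm; the lip is then 10 mm under the overhang
- cover_lip (a point): middle of the lip's front end: cover x -81, y 0, z 1.5 mm. The lip is a tongue 60 mm wide, 3 mm thick (z 0 to 3), 11 mm out from the plate's front edge. In the slot it can be tilted by up to about 18 degrees
- cover_rear (a point): middle of the cover's rear edge at the underside: cover x 72, y 0, z 0
- cover_grip (a point): middle of the top of the black grip bar: cover x 25, y 0, z 32 mm. The bar is 14 mm thick (along x), 90 mm long (along y) and 28 mm high above the plate
- flange1: steel pipe flange: square plate 56 x 56 x 8 mm with a round pipe neck of 30 mm diameter standing on its middle up to 32 mm, 0.22 kg (varies), neck up; may be absent. Origin: centre of the plate's underside; x and y parallel to the plate's sides, z up the neck
- flange2: steel pipe flange: square plate 56 x 56 x 8 mm with a round pipe neck of 30 mm diameter standing on its middle up to 32 mm, 0.22 kg (varies), neck up; may be absent. Origin: centre of the plate's underside; x and y parallel to the plate's sides, z up the neck
- flange3: steel pipe flange: square plate 56 x 56 x 8 mm with a round pipe neck of 30 mm diameter standing on its middle up to 32 mm, 0.22 kg (varies), neck up; may be absent. Origin: centre of the plate's underside; x and y parallel to the plate's sides, z up the neck
- ring1: dark steel sealing ring with a domed underside, 52 mm in diameter, 22 mm high: the sides are upright from z 14 to 22 mm and below that curve in to a 34 mm wide foot; bore 33 mm; 0.1 kg; dome down; may be absent. Origin: centre of the foot, z up
- ring2: dark steel sealing ring with a domed underside, 52 mm in diameter, 22 mm high: the sides are upright from z 14 to 22 mm and below that curve in to a 34 mm wide foot; bore 33 mm; 0.1 kg; dome down; may be absent. Origin: centre of the foot, z up
- tape_clear: amber roll of tape lying flat, 92 mm across, 45 mm high; not part of the job. Origin: underside, centre
- tape_paper: brown roll of paper tape lying flat, 88 mm across, 24 mm high; not part of the job. Origin: underside, centre
- tape_measure: black tape measure lying flat, 62 x 62 x 34 mm; not part of the job. Origin: underside, centre
- marker: white marker pen with a black cap, 125 mm long, 16 mm thick, lying; not part of the job. Origin: underside, centre
- hose_clamp: steel hose clamp lying flat, 50 mm across, 14 mm high; not part of the job. Origin: underside, centre
- small_carton: small brown carton 90 x 120 x 60 mm; not part of the job. Origin: underside, centre
Things that resemble listed ones, but are neither listed nor needed, are in the scene too. What is shaped like the ring1 but pink or yellow is not meant.

How it is judged:
On the way, in this order (a step that is already met when the one before it is completed fails the run):
1. every flange and ring that is there sits in a place of its shape in the case (((distance between flange1 and pocket1 below 0.004 m and angle between flange1's own z axis and vertical below 0.05 rad) or (distance between flange1 and pocket2 below 0.004 m and angle between flange1's own z axis and vertical below 0.05 rad) or (distance between flange1 and pocket3 below 0.004 m and angle between flange1's own z axis and vertical below 0.05 rad)) and ((distance between flange2 and pocket1 below 0.004 m and angle between flange2's own z axis and vertical below 0.05 rad) or (distance between flange2 and pocket2 below 0.004 m and angle between flange2's own z axis and vertical below 0.05 rad) or (distance between flange2 and pocket3 below 0.004 m and angle between flange2's own z axis and vertical below 0.05 rad)) and ((distance between flange3 and pocket1 below 0.004 m and angle between flange3's own z axis and vertical below 0.05 rad) or (distance between flange3 and pocket2 below 0.004 m and angle between flange3's own z axis and vertical below 0.05 rad) or (distance between flange3 and pocket3 below 0.004 m and angle between flange3's own z axis and vertical below 0.05 rad)) and ((distance between ring1 and seat1 below 0.004 m and angle between ring1's own z axis and vertical below 0.09 rad) or (distance between ring1 and seat2 below 0.004 m and angle between ring1's own z axis and vertical below 0.09 rad)) and ((distance between ring2 and seat1 below 0.004 m and angle between ring2's own z axis and vertical below 0.09 rad) or (distance between ring2 and seat2 below 0.004 m and angle between ring2's own z axis and vertical below 0.09 rad))), for 0.2 s.
2. the cover's lip is in the slot while its rear is still raised (x of cover_lip in the frame of case below -0.0745 m and z of cover_lip in the frame of case between 0.044 and 0.052 m and angle between the z axis of cover and the z axis of case, either way round above 0.06 rad), for 0.1 s.
3. the cover is pivoted down flat with both clips snapped over it (x of cover_lip in the frame of case below -0.0745 m and z of cover_lip in the frame of case between 0.044 and 0.052 m and z of cover_rear in the frame of case between 0.044 and 0.0485 m and angle between the z axis of cover and the z axis of case, either way round below 0.03 rad and value of joint each of clip_left, clip_right below 0.0015 m), for 0.2 s.
At the end, for the whole second after the job is handed in: Flanges flat in square pockets (4 mm, 3 deg) and rings level in dished seats (4 mm, 5 deg); cover flat on the case (0.03 rad, rear edge within 2.5 mm of the rim), lip at least 3.5 mm under the overhang, both clips within 1.5 mm of rest; all still (all of step 1 and all of step 3 and linear speed of each of flange1, flange2, flange3, ring1, ring2, cover below 0.02 m/s); the robot touches nothing.
It fails at once if a bystander is moved by more than 4 cm (distance of any of tape_clear, tape_paper, tape_measure, marker, hose_clamp, small_carton from where it was at the start of the episode above 0.04 m).
Of flange1, flange2, flange3 only 2 to 3 are there at a start; the rules pass over those that are not, and their reading is None.
Of ring1, ring2 only 1 to 2 are there at a start; the rules pass over those that are not, and their reading is None.
At some moment in a run one of flange1, flange2, flange3, ring1, ring2 may be knocked a few centimetres aside while the robot is not near it.
It also fails if it takes over 210 s, if anything falls off the work surface, if the arm or the gripper's body presses on something with over 40 N, if the wrist force passes 120 N, or if a joint passes its speed limit or range.

## Working session

There is one attempt and no reset: what is moved stays moved. The work goes in short steps, Python scripts to look and compute and a tool call to move; the robot and the scene stay as the last step left them, time stands still between calls to the robot, and variables do not carry over. Pictures are saved under pics/ and viewed, and the job is handed in when it is done.

Besides the shell and the picture viewer there is one more tool, called after "Request:" as name(argument=value, ...), one argument or row to a line, values as JSON. step_arm: Moves the arm, as the interface text tells. Its arguments: {"type":"object","properties":{"commands":{"type":"array"},"force":{"type":"number"}},"required":["commands"]}

```bash
ls; mkdir -p pics; python3 - <<'E'
from workcell import *
import cv2,numpy as np
s=state();print({k:np.round(v,3).tolist() for k,v in s.items()})
for n in ["top","side","wrist"]:
    p,d=get_image(n);np.savez(f'pics/{n}0.npz',p=p,d=d);cv2.imwrite(f'pics/{n}0.png',p[:,:,::-1]);print(n,camera_params(n), (d>0).mean())
E
```

```text
pics
{'clock': 0.0, 'joint_positions': [-1.353, 0.384, 0.016, 1.371, -0.006, 1.388, -0.047], 'qd': [0.0, -0.0, 0.0, -0.0, -0.0, 0.001, -0.0], 'tau': [0.0, -62.76, 0.844, -37.183, 0.017, 0.014, 0.0], 'tool_pos': [0.173, 0.6, 0.238], 'tcp_rot': [[-0.961, 0.277, -0.001], [0.277, 0.961, -0.002], [-0.0, -0.002, -1.0]], 'force': [0.4, -0.565, 0.746], 'torque': [-0.012, -0.056, -0.047], 'opening': 0.085}
top {'K': array([[391.41007963,   0.        , 317.65611349],
       [  0.        , 391.41007963, 196.71723349],
       [  0.        ,   0.        ,   1.        ]]), 'rvec': array([ 2.14915854, -2.20692872,  0.10043959]), 'tvec': array([0.10637388, 0.56920136, 1.0187921 ])} 0.996078125
side {'K': array([[498.42801764,   0.        , 322.8026747 ],
       [  0.        , 498.42801764, 199.05309565],
       [  0.        ,   0.        ,   1.        ]]), 'rvec': array([ 0.17646589, -2.8678611 ,  1.17291573]), 'tvec': array([0.58727119, 0.0459196 , 1.32825046])} 0.99617578125
wrist {'K': array([[309.70691629,   0.        , 313.85221283],
       [  0.        , 309.70691629, 197.03743552],
       [  0.        ,   0.        ,   1.        ]]), 'tool_from_camera': array([[ 5.33404282e-04, -9.62299696e-01, -2.71990827e-01,
         6.95292260e-02],
       [ 9.99999854e-01,  4.89210067e-04,  2.30292711e-04,
        -5.46598132e-04],
       [-8.85499557e-05, -2.71990910e-01,  9.62299817e-01,
        -1.34072126e-01],
       [ 0.00000000e+00,  0.00000000e+00,  0.00000000e+00,
         1.00000000e+00]])} 0.985875
```

View pics/top0.png

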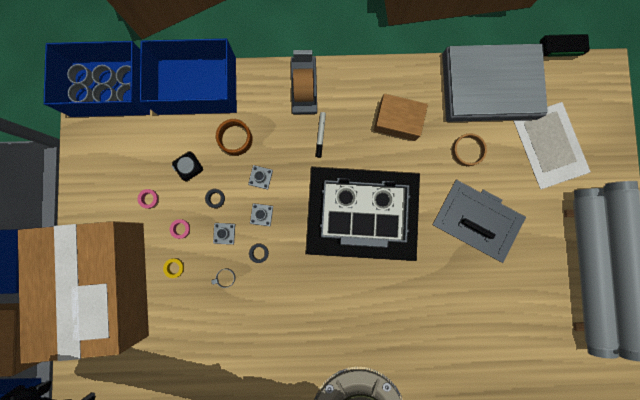

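View pics/side0.png

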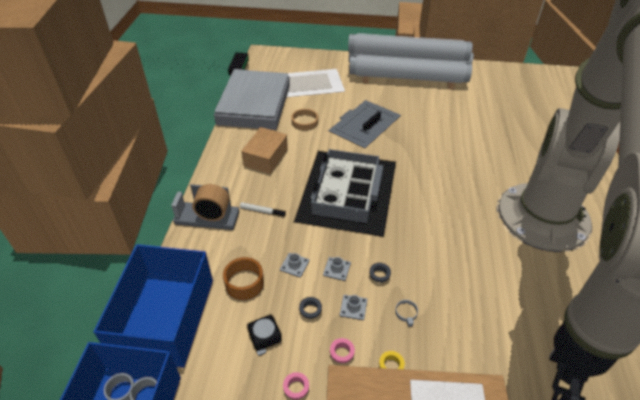

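View pics/wrist0.png

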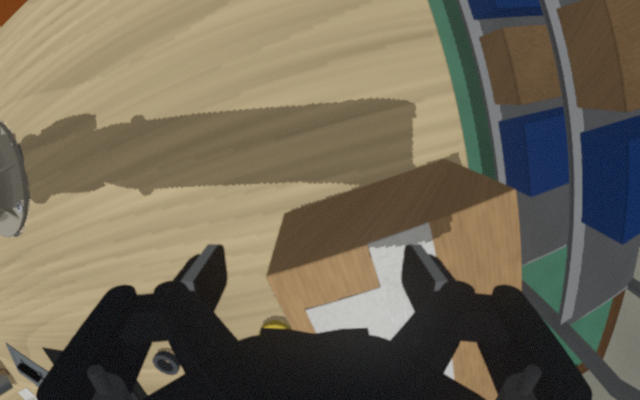

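The top view shows flanges near (260,177), (261,214) and (224,233), and dark rings at (215,198) and (259,253). The look-alikes are pink rings at (148,198) and (179,228), a yellow ring at (173,268), the hose clamp at (225,277) and grey cups in the bin at (75,72). The case is at (363,212) with its slot rail towards the robot, and the cover is at (480,222).

```bash
cat > h.py <<'E'
import cv2,numpy as np
from workcell import *
def cam(n):
    c=camera_params(n);R=cv2.Rodrigues(c['rvec'])[0];return c['K'],R,c['tvec']
def px(n,P):
    K,R,t=cam(n);q=(R@np.atleast_2d(P).T).T+t;q=(K@q.T).T;return q[:,:2]/q[:,2:]
def ray(n,uv,z):
    K,R,t=cam(n);uv=np.atleast_2d(uv).astype(float);d=np.c_[uv,np.ones(len(uv))]@np.linalg.inv(K).T@R
    o=-R.T@t;s=(z-o[2])/d[:,2];return o+d*s[:,None]
def cloud(n,d):
    K,R,t=cam(n);v,u=np.mgrid[:d.shape[0],:d.shape[1]]
    p=np.stack([u,v,np.ones_like(u)],-1).astype(float)@np.linalg.inv(K).T*d[...,None]
    return (p-t)@R
def wcloud(d,s):
    c=camera_params('wrist');K=c['K'];T=c['tool_from_camera'];v,u=np.mgrid[:d.shape[0],:d.shape[1]]
    x=(u-K[0,2])/K[0,0];y=(v-K[1,2])/K[1,1];r=np.hypot(x,y)+1e-9
    ta=np.tan(np.minimum(r,1.4));p=np.stack([x/r*ta*d,y/r*ta*d,d],-1)
    p=p@T[:3,:3].T+T[:3,3];return p@np.array(s['tcp_rot']).T+np.array(s['tool_pos'])
def wray(uv,s,z):
    c=camera_params('wrist');K=c['K'];T=c['tool_from_camera'];uv=np.atleast_2d(uv).astype(float)
    x=(uv[:,0]-K[0,2])/K[0,0];y=(uv[:,1]-K[1,2])/K[1,1];r=np.hypot(x,y)+1e-9
    d=np.c_[x/r*np.sin(r),y/r*np.sin(r),np.cos(r)]
    R=np.array(s['tcp_rot']);o=R@T[:3,3]+np.array(s['tool_pos']);d=d@(R@T[:3,:3]).T
    k=(z-o[2])/d[:,2];return o+d*k[:,None]
E
python3 - <<'E'
from h import *
print(px('top',[[.173,.6,.24],[0,0,0],[.173,.6,0]]))
f=np.load('pics/top0.npz');p,d=f['p'],f['d'];C=cloud('top',d)
for nm,uv in dict(fA=(260,177),fB=(261,214),fC=(224,233),rA=(215,198),rB=(259,253),case=(363,212),cover=(480,222),table=(400,320),clamp=(225,277),meas=(187,166),carton=(400,117),mark=(320,135),tc=(234,137),tp=(468,150),box=(120,290)).items():
    u,v=uv;print(nm,C[v,u].round(4), 'max z', C[v-14:v+15,u-14:u+15,2].max().round(4))
def mag(a,b,c,dd,k,fn): cv2.imwrite(fn,cv2.resize(p[b:dd,a:c,::-1],None,fx=k,fy=k,interpolation=cv2.INTER_CUBIC))
mag(130,150,290,300,4.5,'pics/cropparts.png');mag(300,150,540,270,3.3,'pics/cropcase.png')
E
```

```text
[[ 71.81806756 390.27490894]
 [358.52392988 415.39889448]
 [128.56837447 353.41366529]]
fA [0.6308 0.246  0.0118] max z 1.0647
fB [0.5303 0.2446 0.0124] max z 1.0647
fC [0.4821 0.3441 0.0128] max z 1.0647
rA [ 0.5782  0.3718 -0.0027] max z 1.0647
rB [4.260e-01 2.531e-01 4.000e-04] max z 1.0647
case [ 0.5284 -0.0296  0.0134] max z 1.0647
cover [ 0.4934 -0.3472  0.0025] max z 1.0647
table [ 0.2387 -0.1195 -0.0028] max z 1.0647
clamp [ 0.3645  0.3454 -0.0013] max z 1.0647
meas [0.662  0.4361 0.0351] max z 1.0647
carton [ 0.7733 -0.1305  0.0592] max z 1.0647
mark [0.7414 0.0803 0.0161] max z 1.0647
tc [0.745  0.3172 0.0038] max z 1.0647
tp [ 6.925e-01 -3.275e-01  3.000e-04] max z 1.0647
box [0.3566 0.5561 0.1397] max z 1.0647
```

View pics/cropparts.png

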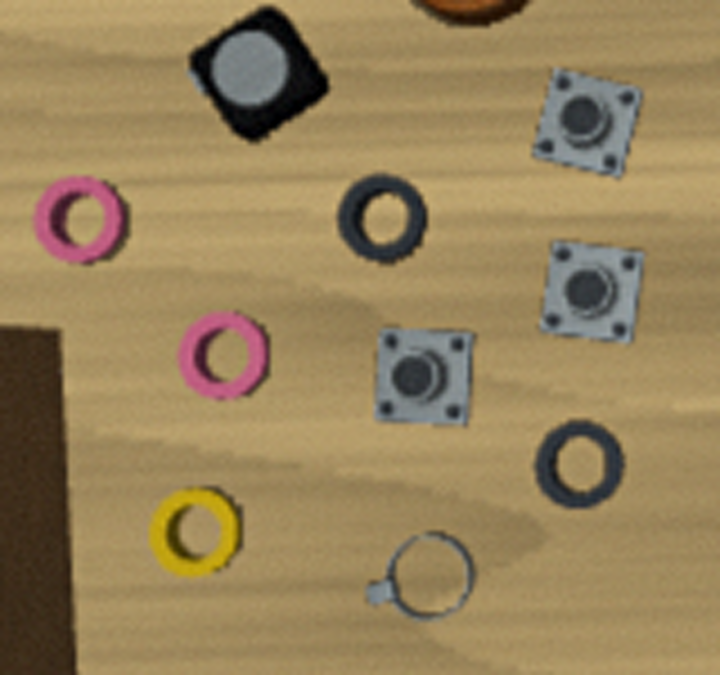

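View pics/cropcase.png

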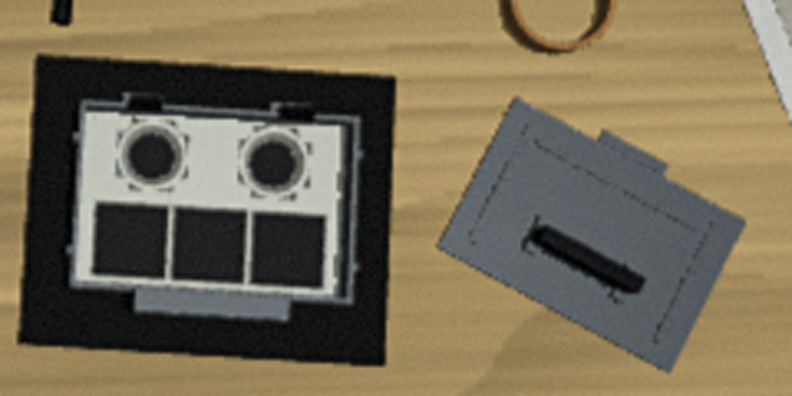

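The crop confirms three flanges, neck up, and two dark rings, dome down (foot not visible), against pink and yellow decoys. In the crop, the cover's lip at (635,150) points away from the robot. I'll go over the parts with the wrist camera.

Request:
step_arm(
  commands=[
    [-1,40,-30,20,0],
    [-1,40,-35,20,0],
    [-1,40,-35,10,0],
    [-1,40,-35,10,0],
    [-1,40,-35,0,0],
  ],
)

```text
clock: 0.65
tool_pos: [0.3585, 0.4431, 0.2954]
tcp_rot: [[-0.961, 0.277, 0.001], [0.277, 0.961, 0.002], [-0.001, 0.002, -1.0]]
force: [1.3, 1.8, -0.1]
opening: 0.0854
```

Request:
step_arm(
  commands=[
    [-1,40,-35,0,0],
    [-1,40,-35,0,0],
    [-1,40,-35,0,0],
    [-1,20,-20,0,0.1],
    [-1,0,0,0,0.1],
  ],
)

```text
clock: 1.15
tool_pos: [0.4939, 0.3198, 0.2936]
tcp_rot: [[-0.996, 0.086, 0.001], [0.086, 0.996, -0.003], [-0.001, -0.003, -1.0]]
force: [0.2, 0.1, -0.5]
opening: 0.0855
```

```bash
cat > shot.py <<'E'
import sys,pickle
from h import *
def shot(tag,n='wrist'):
    s=state();p,d=get_image(n);pickle.dump((s,p,d),open(f'pics/{tag}.pkl','wb'));cv2.imwrite(f'pics/{tag}.png',p[:,:,::-1])
    R=np.array(s['tcp_rot']);print('t',round(s['clock'],2),'tcp',np.round(s['tool_pos'],4),'yaw(y axis)',round(float(np.degrees(np.arctan2(-R[0,1],R[1,1]))),2),'F',np.round(s['force'],1),'op',round(s['opening'],4),'q7',round(s['joint_positions'][6],3));return s,p,d
if __name__=='__main__': shot(*sys.argv[1:])
E
python3 shot.py w1
```

```text
t 1.15 tcp [0.4939 0.3198 0.2936] yaw(y axis) -4.93 F [ 0.2  0.1 -0.5] op 0.0855 q7 0.903
```

View pics/w1.png

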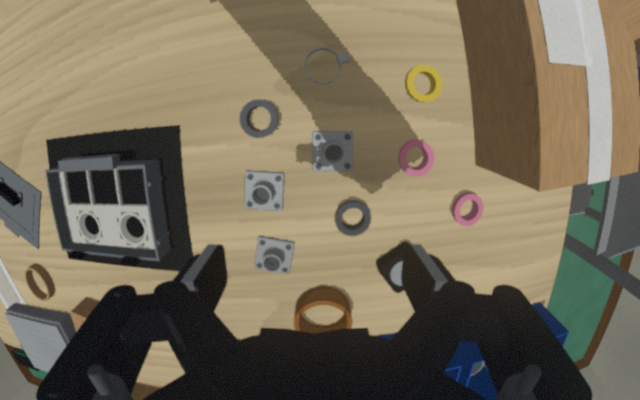

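The wrist view shows the rings at (259,118) and (352,217), the flanges at (264,190), (333,150) and (273,255), and the case at (105,210).

```bash
cat > det.py <<'E'
from h import *
import pickle
def objs(tag,wrist=True,roi=None,zmin=.004,zmax=.06,amin=300,amax=9000):
    s,p,d=pickle.load(open(f'pics/{tag}.pkl','rb'))
    C=wcloud(d,s) if wrist else cloud('top',d)
    hsv=cv2.cvtColor(p,cv2.COLOR_RGB2HSV)
    m=(hsv[...,1]<75)&(d>0)
    if roi:
        m&=(C[...,0]>roi[0])&(C[...,0]<roi[1])&(C[...,1]>roi[2])&(C[...,1]<roi[3])&(C[...,2]<zmax)
    n,l,st,ce=cv2.connectedComponentsWithStats(m.astype(np.uint8),connectivity=4)
    for i in range(1,n):
        if not 150<st[i,4]<4000: continue
        mm=l==i;cs,h=cv2.findContours(mm.astype(np.uint8),cv2.RETR_CCOMP,cv2.CHAIN_APPROX_NONE)
        c=max(cs,key=cv2.contourArea)[:,0]
        q=C[mm];print('px',ce[i].round(0),'n',st[i,4],'z p5/50/95',np.percentile(q[:,2],[5,50,95]).round(4))
        for z in (.008,.022):
            w=(wray(c,s,z) if wrist else ray('top',c,z))[:,:2]
            r=cv2.minAreaRect((w*1000).astype(np.float32));e=cv2.fitEllipse((w*1000).astype(np.float32))
            print('   z',z,'rect',np.round(r[0],1),np.round(r[1],1),round(r[2],1),'ell',np.round(e[0],1),np.round(e[1],1))
if __name__=='__main__':
    import sys
    objs(sys.argv[1],True,(.38,.72,.2,.42))
E
python3 det.py w1; python3 - <<'E'
from h import *
import pickle
f=np.load('pics/top0.npz');pickle.dump((None,f['p'],f['d']),open('pics/top0.pkl','wb'))
from det import objs
objs('top0',False,(.38,.72,.2,.42))
E
```

```text
px [326. 258.] n 171 z p5/50/95 [-0.002  -0.0005  0.0008]
   z 0.008 rect [641.2 324.6] [63.9 13.1] 88.3 ell [641.  324.9] [12.1 60.9]
   z 0.022 rect [633.9 324.6] [61.8 12.7] 88.3 ell [633.8 324.9] [11.7 58.8]
px [387. 271.] n 190 z p5/50/95 [0.0278 0.0325 0.0345]
   z 0.008 rect [675.4 416.5] [46.7 17.9] 1.2 ell [672.4 418.2] [18.4 44.3]
   z 0.022 rect [667.  413.5] [45.1 17.3] 1.2 ell [664.2 415.2] [17.8 42.8]
px [366. 287.] n 539 z p5/50/95 [-0.0017 -0.0006  0.0008]
   z 0.008 rect [695.1 379.8] [38.8 75.7] 0.9 ell [697.  383.5] [36.9 73.3]
   z 0.022 rect [686.1 378. ] [37.5 73.2] 0.9 ell [687.9 381.5] [35.6 70.9]
px [260. 177.] n 433 z p5/50/95 [0.0035 0.0082 0.031 ]
   z 0.008 rect [631.6 246.2] [56.4 57. ] 75.1 ell [631.6 246.3] [63.7 64.6]
   z 0.022 rect [629.6 244.2] [55.6 56.2] 75.1 ell [629.6 244.3] [62.9 63.8]
px [214. 198.] n 186 z p5/50/95 [0.0104 0.0212 0.0242]
   z 0.008 rect [577.3 370.4] [51.6 48.9] 88.5 ell [577.2 370.7] [48.8 51.5]
   z 0.022 rect [576.  366.8] [51.  48.3] 88.5 ell [575.9 367. ] [48.2 50.8]
px [261. 215.] n 438 z p5/50/95 [0.0034 0.0083 0.0306]
   z 0.008 rect [529.3 244.7] [56.6 56.5] 81.4 ell [529.3 244.9] [63.5 63.9]
   z 0.022 rect [528.7 242.7] [55.9 55.7] 81.4 ell [528.7 242.9] [62.6 63. ]
px [224. 233.] n 443 z p5/50/95 [0.0036 0.0085 0.0312]
   z 0.008 rect [480.9 346.5] [56.4 56.2] 88.5 ell [481.4 346.2] [63.3 64.3]
   z 0.022 rect [480.9 343.2] [55.7 55.4] 88.5 ell [481.4 342.9] [62.5 63.5]
px [258. 253.] n 181 z p5/50/95 [0.0153 0.0212 0.0247]
   z 0.008 rect [426.5 253.4] [50.9 47.7] 88.5 ell [426.3 254.1] [48.3 50.4]
   z 0.022 rect [427.2 251.3] [50.3 47.1] 88.5 ell [427. 252.] [47.7 49.7]
```

```bash
cat > det2.py <<'E'
from h import *
import pickle,sys
def parts(tag,roi=(.38,.72,.2,.42),zmin=.004,zb=.004):
    """objects in wrist view by height; outline cast on plane"""
    s,p,d=pickle.load(open(f'pics/{tag}.pkl','rb'));C=wcloud(d,s)
    sat=cv2.cvtColor(p,cv2.COLOR_RGB2HSV)[...,1]
    m=(d>0)&(C[...,0]>roi[0])&(C[...,0]<roi[1])&(C[...,1]>roi[2])&(C[...,1]<roi[3])&(C[...,2]>zmin)&(C[...,2]<.06)
    m=cv2.morphologyEx(m.astype(np.uint8),cv2.MORPH_OPEN,np.ones((3,3)))
    n,l,st,ce=cv2.connectedComponentsWithStats(m,connectivity=4)
    for i in range(1,n):
        if st[i,4]<250: continue
        mm=l==i;q=C[mm];zt=np.percentile(q[:,2],97)
        print('px',ce[i].round(0),'n',st[i,4],'z97',zt.round(4),'sat',np.median(sat[mm]))
        if zt>.026: # flange
            pl=q[(q[:,2]>.005)&(q[:,2]<.011)];r=cv2.minAreaRect((pl[:,:2]*1000).astype(np.float32))
            print('   flange plate rect',np.round(r[0],1),np.round(r[1],1),round(r[2],1))
            nk=q[q[:,2]>.028];e=cv2.minEnclosingCircle((nk[:,:2]*1000).astype(np.float32));print('   neck circ',np.round(e[0],1),round(e[1],1))
        else:
            t=q[q[:,2]>.017];e=cv2.minEnclosingCircle((t[:,:2]*1000).astype(np.float32));r=cv2.minAreaRect((t[:,:2]*1000).astype(np.float32));print('   ring circ',np.round(e[0],1),round(e[1],1),'rect',np.round(r[0],1),np.round(r[1],1))
if __name__=='__main__': parts(sys.argv[1])
E
python3 det2.py w1
```

```text
px [258. 118.] n 769 z97 0.0229 sat 11.0
   ring circ [426.1 251.2] 26.3 rect [425.8 251.3] [50.1 50.6]
px [332. 151.] n 1659 z97 0.0317 sat 8.0
   flange plate rect [480.8 345.6] [56.7 55.9] 85.8
   neck circ [480.5 344.6] 15.6
px [264. 190.] n 1478 z97 0.0316 sat 7.0
   flange plate rect [528.7 244.6] [55.7 56. ] 81.6
   neck circ [528.5 244.4] 15.6
px [352. 218.] n 756 z97 0.0229 sat 10.0
   ring circ [575.5 365.9] 26.7 rect [574.8 366.4] [52.1 51.1]
px [274. 255.] n 1200 z97 0.0316 sat 7.0
   flange plate rect [630.6 245.5] [56.9 57.9] 74.8
   neck circ [630.7 245.3] 15.8
px [385. 267.] n 330 z97 0.0345 sat 67.0
   flange plate rect [647.4 409.6] [ 2.9 24.1] 36.8
   neck circ [661.7 418.4] 19.4
px [321. 300.] n 942 z97 0.0453 sat 146.0
   flange plate rect [705.6 313.3] [81.5 25.3] 87.5
   neck circ [717.5 311.5] 41.6
```

Request:
step_arm(
  commands=[
    [-1,0,-40,0,0],
    [-1,5,-45,0,0],
    [-1,5,-45,0,0],
    [-1,5,-45,0,0],
    [-1,5,-45,0,0],
  ],
)

```text
clock: 1.7
tool_pos: [0.5095, 0.1045, 0.2939]
tcp_rot: [[-0.997, 0.081, -0.0], [0.081, 0.997, 0.0], [0.0, 0.0, -1.0]]
force: [0.8, -0.1, 0.2]
opening: 0.0859
```

Request:
step_arm(
  commands=[
    [-1,0,-45,0,0],
    [-1,0,-40,0,0],
    [-1,0,-30,0,0],
    [-1,0,0,0,0],
    [-1,0,0,0,0],
  ],
)

```text
clock: 2.2
tool_pos: [0.5098, -0.0092, 0.2939]
tcp_rot: [[-0.997, 0.082, -0.0], [0.082, 0.997, 0.001], [0.0, 0.001, -1.0]]
force: [0.4, 0.8, -0.6]
opening: 0.0854
```

```bash
python3 shot.py w2
```

```text
t 2.2 tcp [ 0.5098 -0.0092  0.2939] yaw(y axis) -4.73 F [ 0.4  0.8 -0.6] op 0.0854 q7 1.489
```

View pics/w2.png

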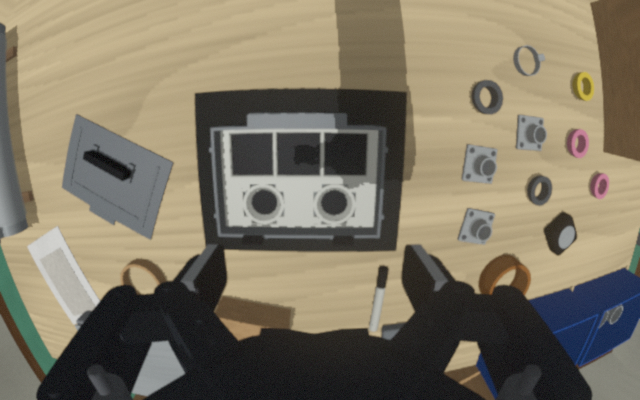

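The case is at about (300,175) with the slot rail at (297,120), the clips at (255,240) and (343,240), and the pockets at (251,154), (299,154) and (345,154).

```bash
cat > casedet.py <<'E'
from h import *
import pickle,sys
s,p,d=pickle.load(open(f'pics/{sys.argv[1]}.pkl','rb'));C=wcloud(d,s)
u0,u1,v0,v1=map(int,sys.argv[2:6]) if len(sys.argv)>2 else (212,385,120,240)
g=cv2.cvtColor(p,cv2.COLOR_RGB2GRAY)
sub=np.zeros(g.shape,bool);sub[v0:v1,u0:u1]=1
white=sub&(g>120)&(C[...,2]>.01)&(C[...,2]<.03)
zi=np.median(C[white][:,2]);print('insert z',zi, 'pocket floor z',[np.median(C[v,u-3:u+4,2]).round(4) for u,v in((251,154),(299,154),(345,154))],'mat',np.median(C[110:118,212:230,2]))
dark=(sub&(g<75)).astype(np.uint8)
dark=cv2.morphologyEx(dark,cv2.MORPH_OPEN,np.ones((3,3)))
n,l,st,ce=cv2.connectedComponentsWithStats(dark,connectivity=4)
for i in range(1,n):
    if st[i,4]<350: continue
    c=max(cv2.findContours((l==i).astype(np.uint8),0,1)[0],key=cv2.contourArea)[:,0]
    w=wray(c,s,zi)[:,:2]*1000;r=cv2.minAreaRect(w.astype(np.float32));e=cv2.fitEllipse(w.astype(np.float32))
    print(ce[i].round(0),st[i,4],'rect',np.round(r[0],1),np.round(r[1],1),round(r[2],2),'ell',np.round(e[0],1),np.round(e[1],1))
rim=C[(C[...,2]>.04)&sub];print('rim z',np.percentile(rim[:,2],[10,50,90]).round(4))
E
python3 casedet.py w2
python3 - <<'E'
import cv2
p=cv2.imread('pics/w2.png')[75:260,180:420];cv2.imwrite('pics/w2c.png',cv2.resize(p,None,fx=3.2,fy=3.2,interpolation=cv2.INTER_CUBIC))
E
```

```text
insert z 0.015361033071927321 pocket floor z [np.float64(0.0078), np.float64(0.0075), np.float64(0.0078)] mat 0.0009372466931951706
[374. 143.] 680 rect [504.3  61.5] [51.8 97.6] 87.57 ell [598.8 -16.1] [126.6 328.4]
[273. 216.] 1546 rect [582.4 -70.2] [268.5 126.7] 52.8 ell [ 616.  -174.4] [134.  142.6]
[345. 154.] 1703 rect [499.6  33.7] [56.9 56. ] 85.54 ell [499.8  34.1] [64.2 64.8]
[252. 154.] 1556 rect [488.6 -92.8] [54.6 53.8] 84.55 ell [488.9 -92.7] [62.8 63.2]
[298. 154.] 1663 rect [494.6 -29. ] [55.8 53.2] 84.9 ell [494.7 -29.3] [62.4 64.6]
[264. 202.] 433 rect [558.1 -84.3] [33.1 32.3] 85.17 ell [557.9 -83.7] [32.6 32.9]
[334. 202.] 448 rect [566.1  13.6] [32.3 32. ] 85.34 ell [566.3  13.7] [32.6 33. ]
rim z [0.043  0.046  0.0562]
```

View pics/w2c.png

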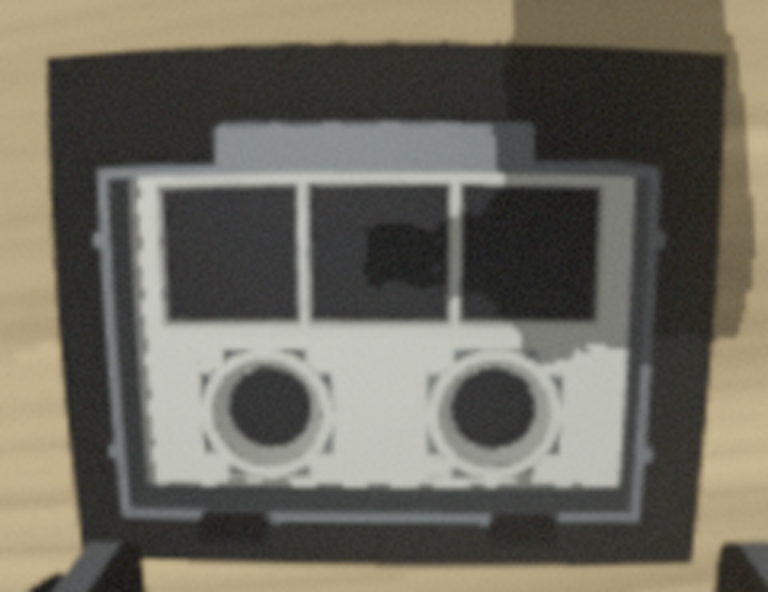

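Case origin is about (528,-32), yaw -5.0°. Pocket centres are P1 (488.6,-92.8), P2 (494.4,-29.2) and P3 (499.6,33.9); seats are (560,-85.5) and (568.6,14.4). Flange B comes first, so I'm heading over it.

Request:
step_arm(
  commands=[
    [-1,0,40,0,-0.064],
    [-1,4,45,0,0],
    [-1,5,45,0,0],
    [-1,5,45,0,0],
    [-1,5,45,-20,0],
  ],
)

```text
clock: 2.75
tool_pos: [0.5292, 0.2152, 0.2762]
tcp_rot: [[-0.99, 0.141, 0.004], [0.141, 0.99, 0.003], [-0.003, 0.004, -1.0]]
force: [1.0, 0.9, 0.4]
opening: 0.0853
```

Request:
step_arm(
  commands=[
    [-1,0,34,-40,0],
    [-1,0,0,-45,0],
    [-1,0,0,-40,0],
    [-1,0,0,-20,0],
    [-1,0,0,0,0],
  ],
)

```text
clock: 3.25
tool_pos: [0.5257, 0.2441, 0.1268]
tcp_rot: [[-0.99, 0.141, -0.007], [0.141, 0.99, -0.003], [0.006, -0.004, -1.0]]
force: [-0.5, 0.4, -0.4]
opening: 0.0855
```

```bash
python3 shot.py w3; python3 det2.py w3
```

```text
t 3.25 tcp [0.5257 0.2441 0.1268] yaw(y axis) -8.13 F [-0.5  0.4 -0.4] op 0.0855 q7 1.022
px [305.  73.] n 2243 z97 0.0227 sat 11.0
   ring circ [425.9 251. ] 26.1 rect [425.5 250.9] [51.6 50.8]
px [423. 128.] n 3859 z97 0.0318 sat 7.0
   flange plate rect [480.5 345. ] [56.7 56.4] 86.0
   neck circ [480.2 345.4] 15.7
px [315. 197.] n 4075 z97 0.0318 sat 7.0
   flange plate rect [528.3 243.8] [56.8 56.8] 80.4
   neck circ [528.2 243.6] 15.4
px [455. 232.] n 1847 z97 0.0225 sat 9.0
   ring circ [575.  366.9] 27.1 rect [575.3 366.4] [52.1 51. ]
px [331. 297.] n 2773 z97 0.0316 sat 7.0
   flange plate rect [630.4 245.1] [56.8 55.7] 74.5
   neck circ [631.2 245.2] 15.9
```

View pics/w3.png

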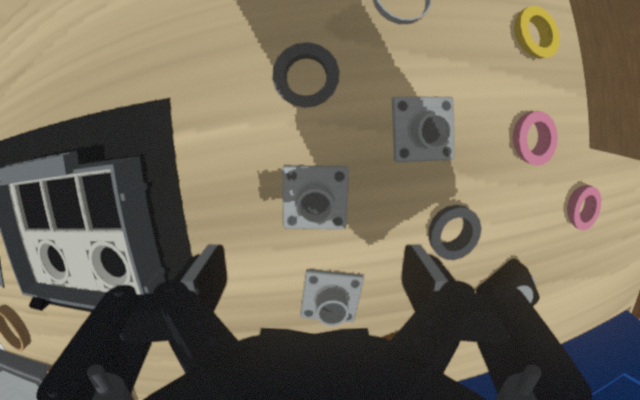

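Request:
step_arm(
  commands=[
    [-1,0,-0.5,-40,-0.01],
    [-1,0,0,-35,0],
    [-1,0,0,0,0],
    [-1,0,0,0,0],
  ],
)

```text
clock: 3.7
tool_pos: [0.5296, 0.2433, 0.0576]
tcp_rot: [[-0.988, 0.153, 0.001], [0.153, 0.988, 0.001], [-0.001, 0.001, -1.0]]
force: [0.3, 0.5, 0.8]
opening: 0.0855
```

```bash
python3 shot.py w4; python3 det2.py w4
```

```text
t 3.7 tcp [0.5296 0.2433 0.0576] yaw(y axis) -8.83 F [0.3 0.5 0.8] op 0.0855 q7 1.033
px [299.  51.] n 4488 z97 0.0227 sat 9.0
   ring circ [425.8 250.8] 26.2 rect [425.8 250.8] [51.4 51.1]
px [457. 126.] n 6547 z97 0.0317 sat 7.0
   flange plate rect [480.4 344.8] [56.8 56.2] 86.2
   neck circ [480.4 345.2] 15.8
px [315. 218.] n 7101 z97 0.0317 sat 8.0
   flange plate rect [528.  243.6] [56.5 55.7] 81.1
   neck circ [528.2 243.5] 15.3
px [492. 257.] n 2851 z97 0.0224 sat 14.0
   ring circ [574.9 366.2] 26.6 rect [574.7 366.3] [52.2 50.6]
px [337. 321.] n 1353 z97 0.0088 sat 7.0
   ring circ [0. 0.] 0.0 rect [0. 0.] [0. 0.]
```

View pics/w4.png

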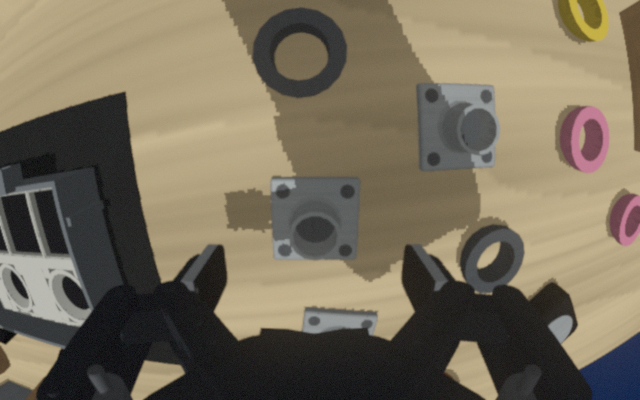

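Request:
step_arm(
  commands=[
    [-1,-1.5,0,-20,0],
    [-1,0,0,-18,0],
    [-1,0,0,0,0],
    [1,0,0,0,0],
    [1,0,0,0,0],
  ],
  force=50,
)

```text
clock: 4.25
tool_pos: [0.5289, 0.243, 0.0201]
tcp_rot: [[-0.988, 0.154, 0.003], [0.154, 0.988, 0.002], [-0.003, 0.002, -1.0]]
force: [0.1, -0.6, -0.5]
opening: 0.0594
```

Request:
step_arm(
  commands=[
    [1,0,0,0,0],
    [1,0,0,0,0],
    [1,0,0,0,0],
  ],
)

```text
clock: 4.55
tool_pos: [0.5283, 0.2428, 0.0192]
tcp_rot: [[-0.988, 0.154, 0.002], [0.154, 0.988, 0.001], [-0.001, 0.001, -1.0]]
force: [-0.6, -0.6, 7.1]
opening: 0.0281
```

```bash
python3 shot.py w5
```

```text
t 4.55 tcp [0.5283 0.2428 0.0192] yaw(y axis) -8.87 F [-0.6 -0.6  7.1] op 0.0281 q7 1.044
```

View pics/w5.png

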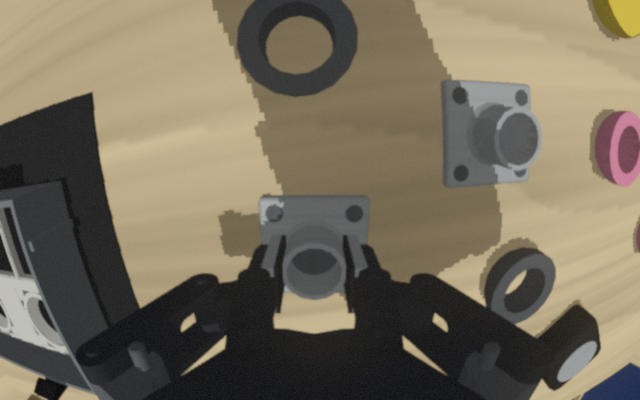

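Request:
step_arm(
  commands=[
    [1,0,0,10,0],
    [1,0,0,40,0],
    [1,0,0,45,0],
    [1,0,-20,40,0.035],
    [1,-5,-45,0,0.035],
  ],
)

```text
clock: 5.1
tool_pos: [0.5254, 0.1821, 0.1596]
tcp_rot: [[-0.997, 0.077, 0.01], [0.077, 0.997, 0.006], [-0.009, 0.007, -1.0]]
force: [1.2, -1.7, -1.5]
opening: 0.0282
```

Request:
step_arm(
  commands=[
    [1,-5,-45,0,0],
    [1,-5,-45,0,0],
    [1,-5,-40,0,0],
    [1,-9,-14,0,0],
    [1,0,0,0,0],
  ],
)

```text
clock: 5.6
tool_pos: [0.4973, 0.0302, 0.1533]
tcp_rot: [[-0.996, 0.09, -0.001], [0.09, 0.996, -0.0], [0.001, -0.0, -1.0]]
force: [0.2, -0.6, -1.8]
opening: 0.028
```

```bash
python3 shot.py w6; python3 - <<'E'
import sys
sys.path.insert(0,'.')
from h import *
import pickle
s,p,d=pickle.load(open('pics/w6.pkl','rb'));C=wcloud(d,s)
T=np.array(s['tool_pos']);print(T)
m=(np.abs(C[...,0]-T[0])<.05)&(np.abs(C[...,1]-T[1])<.05)&(np.abs(C[...,2]-(T[2]-.0192+.008))<.004)
q=C[m];r=cv2.minAreaRect((q[:,:2]*1000).astype(np.float32));print(m.sum(),r,np.median(q[:,2]))
E
```

```text
t 5.6 tcp [0.4973 0.0302 0.1533] yaw(y axis) -5.15 F [ 0.2 -0.6 -1.8] op 0.028 q7 1.42
[0.49734126 0.03018466 0.15327496]
4714 ((496.70843505859375, 29.75179100036621), (56.39402770996094, 56.019691467285156), 84.63856506347656) 0.14168257280324187
```

View pics/w6.png

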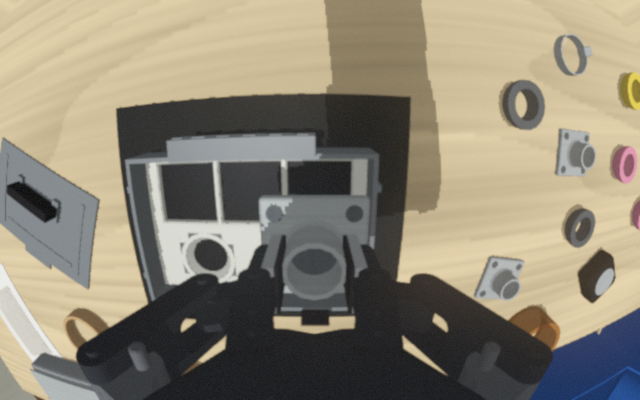

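Request:
step_arm(
  commands=[
    [1,1,4,-40,0.005],
    [1,0,0,-40,0],
    [1,0,0,-25,0],
    [1,0,0,0,0],
    [1,0,0,0,0],
  ],
)

```text
clock: 6.15
tool_pos: [0.4998, 0.0386, 0.0483]
tcp_rot: [[-0.997, 0.078, -0.001], [0.078, 0.997, 0.0], [0.001, -0.0, -1.0]]
force: [0.3, -0.2, -1.5]
opening: 0.0285
```

```bash
cat > hand.py <<'E'
import sys,pickle
from h import *
tag,off,hw=sys.argv[1],float(sys.argv[2]),float(sys.argv[3])
s,p,d=pickle.load(open(f'pics/{tag}.pkl','rb'));C=wcloud(d,s)
T=np.array(s['tool_pos'])
m=(np.abs(C[...,0]-T[0])<hw)&(np.abs(C[...,1]-T[1])<hw)&(np.abs(C[...,2]-(T[2]+off))<.0035)
q=C[m];r=cv2.minAreaRect((q[:,:2]*1000).astype(np.float32));print(m.sum(),np.round(r[0],1),np.round(r[1],1),round(r[2],2),'z',np.median(q[:,2]).round(4),'tcp',T.round(4))
E
python3 shot.py w7;python3 hand.py w7 -.0112 .05
```

```text
t 6.15 tcp [0.4998 0.0386 0.0483] yaw(y axis) -4.47 F [ 0.3 -0.2 -1.5] op 0.0285 q7 1.47
4980 [494.7  48. ] [75.1 66.4] 85.37 z 0.0367 tcp [0.4998 0.0386 0.0483]
```

View pics/w7.png

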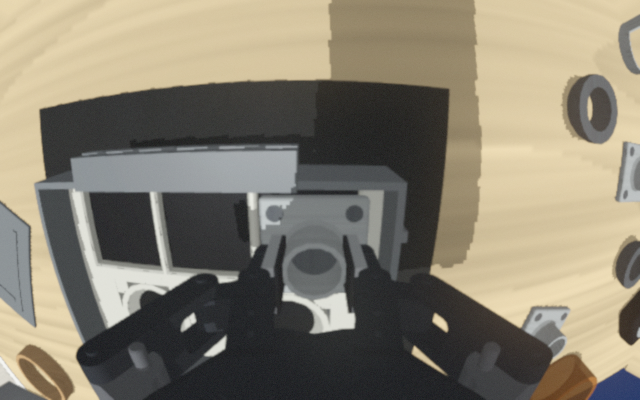

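Request:
step_arm(
  commands=[
    [1,0.5,-4.2,-8,-0.006],
    [1,0,0,0,0],
    [1,0,0,0,0],
    [1,0,0,0,0],
  ],
)

```text
clock: 6.6
tool_pos: [0.5003, 0.0331, 0.0403]
tcp_rot: [[-0.996, 0.086, 0.001], [0.086, 0.996, 0.0], [-0.001, 0.0, -1.0]]
force: [0.8, 0.0, -1.7]
opening: 0.0285
```

```bash
python3 shot.py w8;python3 hand.py w8 -.0112 .032
python3 - <<'E'
import cv2
p=cv2.imread('pics/w8.png')[150:330,60:420];cv2.imwrite('pics/w8c.png',cv2.resize(p,None,fx=2.2,fy=2.2,interpolation=cv2.INTER_CUBIC))
E
```

```text
t 6.6 tcp [0.5003 0.0331 0.0403] yaw(y axis) -4.93 F [ 0.8  0.  -1.7] op 0.0285 q7 1.479
4392 [499.6  32.6] [56.3 56.2] 84.44 z 0.0286 tcp [0.5003 0.0331 0.0403]
```

View pics/w8c.png

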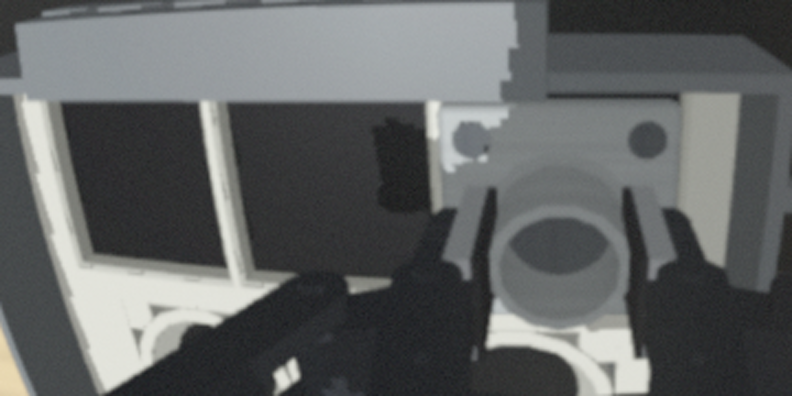

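Request:
step_arm(
  commands=[
    [1,0,1.2,0,0.006],
    [1,0,0,-5,0],
    [1,0,0,-4,0],
    [1,0,0,0,0],
    [1,0,0,0,0],
  ],
)

```text
clock: 7.15
tool_pos: [0.4998, 0.0342, 0.0306]
tcp_rot: [[-0.997, 0.08, -0.001], [0.08, 0.997, -0.0], [0.001, -0.0, -1.0]]
force: [1.1, 0.6, -2.0]
opening: 0.0285
```

Request:
step_arm(
  commands=[
    [1,0,0,-2,0],
    [1,0,0,-2,0],
    [1,0,0,0,0],
    [1,0,0,0,0],
  ],
)

```text
clock: 7.55
tool_pos: [0.5001, 0.0343, 0.0272]
tcp_rot: [[-0.997, 0.08, 0.0], [0.08, 0.997, 0.0], [-0.0, 0.0, -1.0]]
force: [-2.4, -0.1, 4.5]
opening: 0.028
```

Request:
step_arm(
  commands=[
    [0,0,0,0,0],
    [0,0,0,0,0],
    [0,0,0,5,0],
    [0,0,0,30,0],
    [-1,0,0,45,0],
  ],
)

```text
clock: 8.05
tool_pos: [0.4981, 0.0341, 0.1059]
tcp_rot: [[-0.997, 0.08, -0.005], [0.08, 0.997, -0.002], [0.005, -0.002, -1.0]]
force: [0.4, 1.5, 0.7]
opening: 0.0559
```

Request:
step_arm(
  commands=[
    [-1,0,0,40,0],
    [-1,5,40,30,0],
    [-1,5,0,0,0],
    [-1,0,0,0,0],
  ],
)

```text
clock: 8.45
tool_pos: [0.5108, 0.0754, 0.1777]
tcp_rot: [[-0.997, 0.077, 0.002], [0.077, 0.997, 0.001], [-0.002, 0.001, -1.0]]
force: [0.5, 0.3, -0.7]
opening: 0.0853
```

```bash
python3 shot.py w9;python3 det2.py w9; python3 - <<'E'
from h import *
import pickle
s,p,d=pickle.load(open('pics/w9.pkl','rb'));C=wcloud(d,s)
m=(np.abs(C[...,0]-.4997)<.04)&(np.abs(C[...,1]-.034)<.031)
for a,b in((.012,.020),(.036,.044)):
    q=C[m&(C[...,2]>a)&(C[...,2]<b)];print(a,len(q),np.median(q[:,2]) if len(q) else 0, cv2.minAreaRect((q[:,:2]*1000).astype(np.float32)))
E
```

```text
t 8.45 tcp [0.5108 0.0754 0.1777] yaw(y axis) -4.42 F [ 0.5  0.3 -0.7] op 0.0853 q7 1.348
px [478.  92.] n 1381 z97 0.0228 sat 8.0
   ring circ [425.7 251. ] 26.6 rect [425.7 251.1] [49.9 53.1]
px [537. 142.] n 1648 z97 0.0316 sat 6.0
   flange plate rect [479.6 344.3] [56.6 55.6] 85.9
   neck circ [481.3 344.8] 16.2
px [546. 218.] n 934 z97 0.0225 sat 26.5
   ring circ [575.7 365.2] 27.0 rect [574.7 365.5] [51.8 51.3]
px [464. 263.] n 1217 z97 0.0315 sat 6.0
   flange plate rect [621.6 246.6] [55.9 39.2] 74.4
   neck circ [630.1 245.1] 15.5
px [559. 272.] n 530 z97 0.0341 sat 69.0
   flange plate rect [664.1 408.6] [19.2 46.7] 88.1
   neck circ [663.6 417.7] 22.2
0.012 3329 0.015463967701030257 ((500.0768127441406, 34.00758361816406), (79.20630645751953, 61.97621154785156), 0.009421800263226032)
0.036 348 0.039410778886168646 ((485.81878662109375, 39.411529541015625), (30.631492614746094, 60.286895751953125), 68.0291519165039)
```

View pics/w9.png

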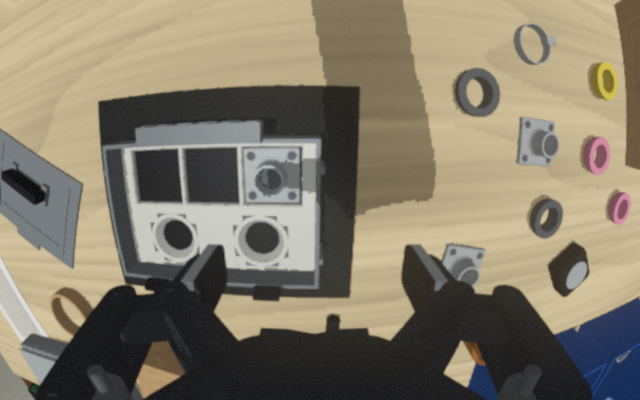

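Flange 1 is seated at (272,176). Next is flange A.

Request:
step_arm(
  commands=[
    [-1,25,40,0,-0.1],
    [-1,30,45,0,-0.088],
    [-1,35,45,-20,0],
    [-1,30,40,-40,0],
    [-1,0,0,-30,0],
  ],
)

```text
clock: 9.0
tool_pos: [0.6154, 0.229, 0.0954]
tcp_rot: [[-0.966, 0.26, -0.002], [0.26, 0.966, 0.001], [0.002, 0.0, -1.0]]
force: [-0.8, -0.3, -0.5]
opening: 0.0853
```

Request:
step_arm(
  commands=[
    [-1,0,0,0,0],
    [-1,0,0,0,0],
    [-1,0,0,0,0],
  ],
)

```text
clock: 9.3
tool_pos: [0.6161, 0.2226, 0.101]
tcp_rot: [[-0.964, 0.267, 0.002], [0.267, 0.964, 0.0], [-0.002, 0.001, -1.0]]
force: [-0.1, -0.5, -0.3]
opening: 0.0855
```

```bash
python3 shot.py w10;python3 det2.py w10
```

```text
t 9.3 tcp [0.6161 0.2226 0.101 ] yaw(y axis) -15.48 F [-0.1 -0.5 -0.3] op 0.0855 q7 1.023
px [423.  16.] n 2168 z97 0.0311 sat 7.0
   flange plate rect [494.7 343.8] [56.7 28.8] 84.4
   neck circ [489.6 344.3] 12.3
px [481. 110.] n 2483 z97 0.0227 sat 8.0
   ring circ [575.4 366.1] 26.6 rect [575.6 366.1] [52.3 50.8]
px [537. 198.] n 1351 z97 0.0342 sat 66.0
   flange plate rect [665.1 409.2] [19.1 50. ] 89.6
   neck circ [664.7 418.8] 24.0
px [347. 211.] n 4685 z97 0.0317 sat 7.0
   flange plate rect [630.2 245.5] [55.5 55.2] 74.5
   neck circ [630.6 244.9] 15.3
px [466. 271.] n 961 z97 0.0451 sat 149.0
   flange plate rect [702.  333.8] [44.5  6.4] 58.9
   neck circ [704.9 330.8] 21.6
px [404. 303.] n 307 z97 0.0441 sat 151.0
   flange plate rect [714.1 273. ] [ 1.8 12.6] 56.2
   neck circ [714.2 272.8] 6.7
```

Request:
step_arm(
  commands=[
    [-1,14.2,22.7,-20,0],
    [-1,0,0,-30,0],
    [-1,0,0,0,0],
    [-1,0,0,0,0],
  ],
)

```text
clock: 9.75
tool_pos: [0.6296, 0.2459, 0.0503]
tcp_rot: [[-0.964, 0.266, 0.0], [0.266, 0.964, -0.0], [-0.001, -0.0, -1.0]]
force: [-0.5, -0.2, 0.0]
opening: 0.0856
```

Request:
step_arm(
  commands=[
    [-1,0.5,-0.6,-18,0],
    [-1,0,0,-11,0],
    [-1,0,0,0,0],
    [1,0,0,0,0],
    [1,0,0,0,0],
  ],
)

```text
clock: 10.25
tool_pos: [0.6304, 0.2464, 0.0212]
tcp_rot: [[-0.964, 0.265, 0.001], [0.265, 0.964, 0.001], [-0.001, 0.001, -1.0]]
force: [-0.5, -0.1, -0.8]
opening: 0.059
```

Request:
step_arm(
  commands=[
    [1,0,0,0,0],
    [1,0,0,0,0],
    [1,0,0,0,0],
  ],
)

```text
clock: 10.55
tool_pos: [0.6303, 0.2464, 0.0208]
tcp_rot: [[-0.964, 0.265, 0.001], [0.265, 0.964, 0.0], [-0.001, 0.001, -1.0]]
force: [-0.9, -0.0, 3.8]
opening: 0.0282
```

Request:
step_arm(
  commands=[
    [1,0,0,10,0],
    [1,0,0,40,0],
    [1,0,0,40,0],
    [1,-15,-30,30,0.09],
    [1,-20,-40,0,0.092],
  ],
)

```text
clock: 11.05
tool_pos: [0.5972, 0.1787, 0.1454]
tcp_rot: [[-0.997, 0.078, 0.009], [0.078, 0.997, 0.004], [-0.008, 0.004, -1.0]]
force: [2.2, -1.8, -1.7]
opening: 0.0281
```

Request:
step_arm(
  commands=[
    [1,-20,-40,0,0],
    [1,-20,-42,0,0],
    [1,-20,-42,0,0],
    [1,-20,-42,0,0],
    [1,-20,-40,0,0],
  ],
)

```text
clock: 11.55
tool_pos: [0.4935, -0.0316, 0.1403]
tcp_rot: [[-0.996, 0.086, 0.0], [0.086, 0.996, 0.0], [-0.0, 0.0, -1.0]]
force: [0.6, -1.0, -1.6]
opening: 0.0286
```

Request:
step_arm(
  commands=[
    [1,0,0,0,0],
    [1,0,0,0,0],
    [1,0,0,0,0],
  ],
)

```text
clock: 11.85
tool_pos: [0.4951, -0.0286, 0.1402]
tcp_rot: [[-0.996, 0.084, 0.0], [0.084, 0.996, 0.001], [-0.0, 0.001, -1.0]]
force: [0.6, 0.2, -2.3]
opening: 0.0277
```

```bash
python3 shot.py w11;python3 hand.py w11 -.0128 .05
```

```text
t 11.85 tcp [ 0.4951 -0.0286  0.1402] yaw(y axis) -4.84 F [ 0.6  0.2 -2.3] op 0.0277 q7 1.551
4194 [495.4 -29.1] [56.4 55.1] 85.44 z 0.127 tcp [ 0.4951 -0.0286  0.1402]
```

Request:
step_arm(
  commands=[
    [1,-1,-0.6,-40,-0.006],
    [1,0,0,-40,0],
    [1,0,0,-20,0],
    [1,0,0,0,0],
    [1,0,0,0,0],
  ],
)

```text
clock: 12.4
tool_pos: [0.4941, -0.0295, 0.0401]
tcp_rot: [[-0.996, 0.09, -0.001], [0.09, 0.996, -0.0], [0.001, -0.0, -1.0]]
force: [-0.2, -0.4, -1.0]
opening: 0.0285
```

```bash
python3 shot.py w12;python3 hand.py w12 -.0128 .031;python3 - <<'E'
import cv2
p=cv2.imread('pics/w12.png')[150:330,120:480];cv2.imwrite('pics/w12c.png',cv2.resize(p,None,fx=2.2,fy=2.2,interpolation=cv2.INTER_CUBIC))
E
```

```text
t 12.4 tcp [ 0.4941 -0.0295  0.0401] yaw(y axis) -5.17 F [-0.2 -0.4 -1. ] op 0.0285 q7 1.602
4110 [494.5 -29.8] [56.3 55.3] 85.63 z 0.0273 tcp [ 0.4941 -0.0295  0.0401]
```

View pics/w12c.png

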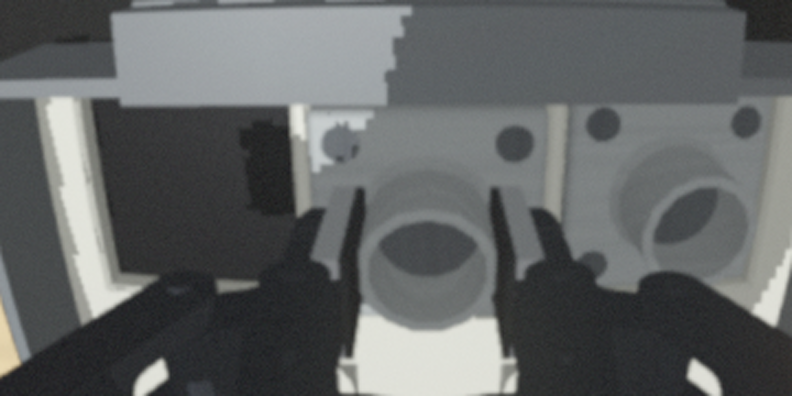

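The plate sits between the insert ribs at crop (303,150) and (556,150), well centred. Lowering.

Request:
step_arm(
  commands=[
    [1,0,0,-5,-0.005],
    [1,0,0,-3,0],
    [1,0,0,0,0],
    [1,0,0,-3,0],
    [1,0,0,0,0],
  ],
)

```text
clock: 12.95
tool_pos: [0.4937, -0.0303, 0.0288]
tcp_rot: [[-0.995, 0.097, -0.0], [0.097, 0.995, -0.0], [0.0, -0.0, -1.0]]
force: [-0.9, 0.6, -1.4]
opening: 0.0281
```

Request:
step_arm(
  commands=[
    [1,0,0,-1,0],
    [1,0,0,0,0],
    [1,0,0,0,0],
  ],
)

```text
clock: 13.25
tool_pos: [0.4938, -0.0303, 0.0284]
tcp_rot: [[-0.995, 0.097, -0.0], [0.097, 0.995, 0.0], [0.0, 0.0, -1.0]]
force: [-3.2, 0.4, 5.6]
opening: 0.0283
```

Request:
step_arm(
  commands=[
    [0,0,0,0,0],
    [0,0,0,0,0],
    [0,0,0,5,0],
    [0,0,0,30,0],
    [-1,0,0,45,0],
  ],
)

```text
clock: 13.75
tool_pos: [0.4919, -0.0304, 0.107]
tcp_rot: [[-0.995, 0.097, -0.005], [0.097, 0.995, -0.001], [0.005, -0.001, -1.0]]
force: [1.1, 0.8, 0.1]
opening: 0.0559
```

Request:
step_arm(
  commands=[
    [-1,0,20,40,0],
    [-1,0,40,0,0.03],
    [-1,0,40,0,0.03],
    [-1,0,40,0,0],
    [-1,0,40,0,0],
  ],
)

```text
clock: 14.25
tool_pos: [0.4937, 0.1512, 0.1486]
tcp_rot: [[-0.999, 0.037, 0.001], [0.037, 0.999, 0.0], [-0.001, 0.0, -1.0]]
force: [0.7, -0.8, 0.9]
opening: 0.0855
```

```bash
python3 shot.py w13;python3 det2.py w13
```

```text
t 14.25 tcp [0.4937 0.1512 0.1486] yaw(y axis) -2.12 F [ 0.7 -0.8  0.9] op 0.0855 q7 1.227
px [425. 113.] n 1850 z97 0.0227 sat 13.0
   ring circ [426.  250.5] 26.4 rect [426.2 250.8] [50.6 51.4]
px [500. 169.] n 2335 z97 0.0316 sat 6.0
   flange plate rect [480.2 344.7] [57.  56.7] 85.8
   neck circ [480.1 344.6] 15.7
px [508. 255.] n 1222 z97 0.0225 sat 20.0
   ring circ [575. 366.] 26.5 rect [575.  365.6] [52.3 50.6]
px [466. 355.] n 423 z97 0.0451 sat 161.0
   flange plate rect [706.3 342.9] [22.9  1.5] 46.5
   neck circ [706.2 326.6] 26.8
```

View pics/w13.png

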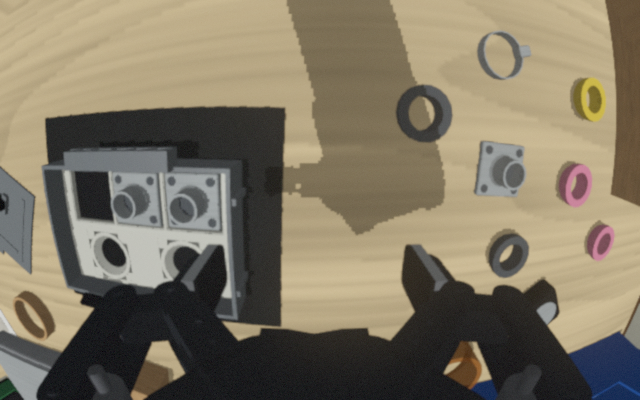

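Request:
step_arm(
  commands=[
    [-1,-3,40,0,-0.03],
    [-1,-3,40,0,0],
    [-1,-4,40,-20,0],
    [-1,-3,40,-30,0],
    [-1,0,33,-30,0],
  ],
)

```text
clock: 14.8
tool_pos: [0.4804, 0.3455, 0.0679]
tcp_rot: [[-0.998, 0.065, 0.001], [0.065, 0.998, 0.002], [-0.001, 0.002, -1.0]]
force: [1.0, 0.8, -0.3]
opening: 0.0853
```

Request:
step_arm(
  commands=[
    [-1,0,0,-15,0],
    [-1,0,0,0,0],
    [-1,0,0,0,0],
    [-1,0,0,0,0],
  ],
)

```text
clock: 15.2
tool_pos: [0.4823, 0.3416, 0.0547]
tcp_rot: [[-0.998, 0.069, 0.002], [0.069, 0.998, 0.001], [-0.002, 0.001, -1.0]]
force: [-0.3, -0.3, 0.5]
opening: 0.0853
```

```bash
python3 shot.py w14;python3 det2.py w14
```

```text
t 15.2 tcp [0.4823 0.3416 0.0547] yaw(y axis) -3.96 F [-0.3 -0.3  0.5] op 0.0853 q7 0.893
px [303.  63.] n 271 z97 0.0147 sat 9.0
   ring circ [0. 0.] 0.0 rect [0. 0.] [0. 0.]
px [159. 151.] n 4073 z97 0.0226 sat 20.0
   ring circ [425.8 251.1] 26.6 rect [425.9 251.1] [52.4 51.1]
px [320. 218.] n 7327 z97 0.0317 sat 8.0
   flange plate rect [480.2 345.3] [56.5 55.9] 85.8
   neck circ [480.3 345.1] 15.4
px [361. 323.] n 931 z97 0.0223 sat 17.0
   ring circ [564.  368.4] 22.2 rect [556.8 370.1] [44.3 16. ]
```

Request:
step_arm(
  commands=[
    [-1,-2,3.6,-18,0],
    [-1,0,0,-15.5,0],
    [-1,0,0,0,0],
    [1,0,0,0,0],
    [1,0,0,0,0],
  ],
)

```text
clock: 15.75
tool_pos: [0.4794, 0.3462, 0.0202]
tcp_rot: [[-0.998, 0.067, 0.001], [0.067, 0.998, 0.0], [-0.001, 0.0, -1.0]]
force: [-0.1, 0.2, 0.8]
opening: 0.059
```

Request:
step_arm(
  commands=[
    [1,0,0,0,0],
    [1,0,0,0,0],
    [1,0,0,0,0],
  ],
)

```text
clock: 16.05
tool_pos: [0.4793, 0.3465, 0.0203]
tcp_rot: [[-0.998, 0.067, 0.001], [0.067, 0.998, 0.001], [-0.001, 0.001, -1.0]]
force: [-1.5, -1.0, 4.1]
opening: 0.028
```

Request:
step_arm(
  commands=[
    [1,0,0,10,0],
    [1,0,0,40,0],
    [1,0,0,40,0],
    [1,0,-35,40,-0.02],
    [1,0,-45,0,0],
  ],
)

```text
clock: 16.55
tool_pos: [0.4808, 0.2717, 0.1532]
tcp_rot: [[-0.997, 0.083, 0.008], [0.083, 0.997, 0.007], [-0.007, 0.007, -1.0]]
force: [2.3, -0.7, -2.6]
opening: 0.0284
```

Request:
step_arm(
  commands=[
    [1,0,-45,0,0],
    [1,0,-45,0,0],
    [1,0,-45,0,0],
    [1,0,-45,0,0],
    [1,3,-45,0,0],
  ],
)

```text
clock: 17.05
tool_pos: [0.481, 0.0416, 0.1475]
tcp_rot: [[-0.996, 0.086, -0.0], [0.086, 0.996, 0.001], [0.0, 0.001, -1.0]]
force: [0.1, -0.8, -2.3]
opening: 0.0285
```

Request:
step_arm(
  commands=[
    [1,3,-45,0,0],
    [1,3,-45,0,0],
    [1,0,-40,0,0],
    [1,0,0,0,0],
    [1,0,0,0,0],
  ],
)

```text
clock: 17.55
tool_pos: [0.4874, -0.0876, 0.1473]
tcp_rot: [[-0.996, 0.089, -0.0], [0.089, 0.996, 0.0], [0.0, 0.0, -1.0]]
force: [-0.1, 0.4, -1.8]
opening: 0.0284
```

```bash
python3 shot.py w15;python3 hand.py w15 -.0123 .05
```

```text
t 17.55 tcp [ 0.4874 -0.0876  0.1473] yaw(y axis) -5.13 F [-0.1  0.4 -1.8] op 0.0284 q7 1.674
4205 [488.3 -88. ] [56.2 56. ] 84.88 z 0.1345 tcp [ 0.4874 -0.0876  0.1473]
```

Request:
step_arm(
  commands=[
    [1,0.2,-5.4,-40,0],
    [1,0,0,-40,0],
    [1,0,0,-27,0],
    [1,0,0,0,0],
    [1,0,0,0,0],
  ],
)

```text
clock: 18.1
tool_pos: [0.4879, -0.0906, 0.0401]
tcp_rot: [[-0.996, 0.084, -0.001], [0.084, 0.996, 0.001], [0.001, 0.0, -1.0]]
force: [-0.2, 0.0, -1.7]
opening: 0.0282
```

```bash
python3 shot.py w16;python3 hand.py w16 -.0123 .031;python3 - <<'E'
import cv2
p=cv2.imread('pics/w16.png')[150:330,160:520];cv2.imwrite('pics/w16c.png',cv2.resize(p,None,fx=2.2,fy=2.2,interpolation=cv2.INTER_CUBIC))
E
```

```text
t 18.1 tcp [ 0.4879 -0.0906  0.0401] yaw(y axis) -4.84 F [-0.2  0.  -1.7] op 0.0282 q7 1.757
4033 [489.2 -90.1] [56.1 55.8] 84.04 z 0.0279 tcp [ 0.4879 -0.0906  0.0401]
```

View pics/w16c.png

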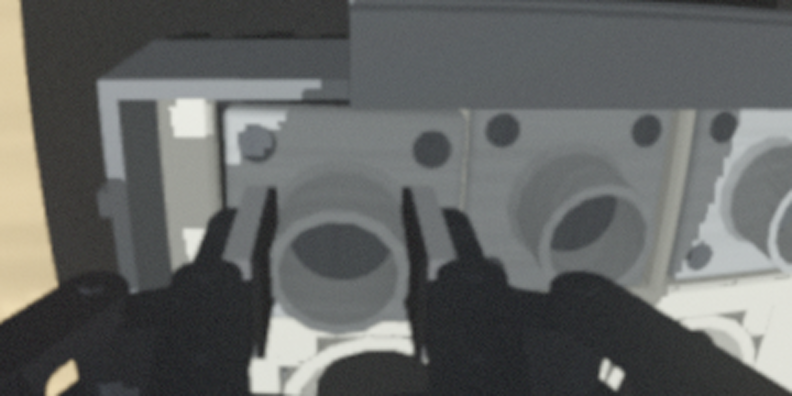

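Request:
step_arm(
  commands=[
    [1,-0.3,-2.6,0,0],
    [1,0,0,0,0],
    [1,0,0,-5,0],
    [1,0,0,0,0],
    [1,0,0,0,0],
  ],
)

```text
clock: 18.65
tool_pos: [0.4875, -0.0946, 0.035]
tcp_rot: [[-0.996, 0.087, -0.0], [0.087, 0.996, 0.0], [0.0, 0.0, -1.0]]
force: [0.3, -0.1, -2.9]
opening: 0.0282
```

```bash
python3 shot.py w17;python3 hand.py w17 -.0123 .031;python3 - <<'E'
import cv2
p=cv2.imread('pics/w17.png')[150:330,160:520];cv2.imwrite('pics/w17c.png',cv2.resize(p,None,fx=2.2,fy=2.2,interpolation=cv2.INTER_CUBIC))
E
```

```text
t 18.65 tcp [ 0.4875 -0.0946  0.035 ] yaw(y axis) -4.97 F [ 0.3 -0.1 -2.9] op 0.0282 q7 1.767
3892 [488.8 -94.9] [56.  55.9] 81.91 z 0.0228 tcp [ 0.4875 -0.0946  0.035 ]
```

View pics/w17c.png

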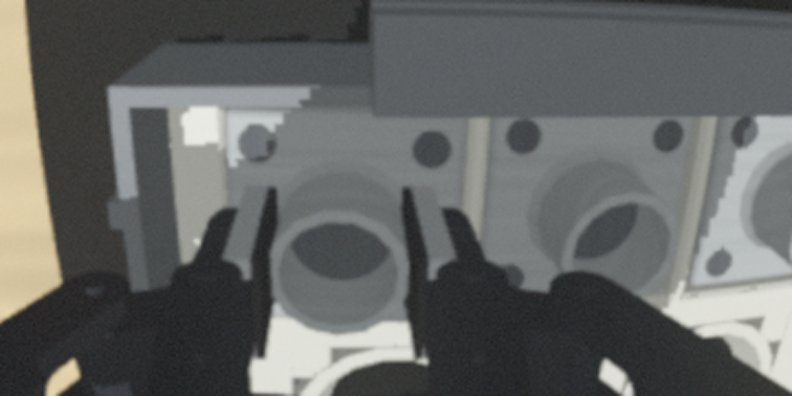

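Slightly overshot (about 1.5 mm in y). Correcting.

Request:
step_arm(
  commands=[
    [1,0,1.4,0,0],
    [1,0,0,0,0],
    [1,0,0,0,0],
    [1,0,0,-3,0],
    [1,0,0,0,0],
  ],
)

```text
clock: 19.2
tool_pos: [0.4874, -0.0932, 0.0317]
tcp_rot: [[-0.996, 0.087, -0.001], [0.087, 0.996, 0.0], [0.001, -0.0, -1.0]]
force: [0.2, -0.5, -2.7]
opening: 0.0282
```

Request:
step_arm(
  commands=[
    [1,0,0,-2,0],
    [1,0,0,0,0],
    [1,0,0,-2,0],
    [1,0,0,0,0],
    [1,0,0,0,0],
  ],
)

```text
clock: 19.7
tool_pos: [0.488, -0.0933, 0.0285]
tcp_rot: [[-0.996, 0.087, 0.001], [0.087, 0.996, 0.0], [-0.001, 0.0, -1.0]]
force: [-0.7, -0.1, 4.6]
opening: 0.0281
```

Request:
step_arm(
  commands=[
    [0,0,0,0,0],
    [0,0,0,0,0],
    [0,0,0,5,0],
    [0,0,0,30,0],
    [-1,0,0,45,0],
  ],
)

```text
clock: 20.2
tool_pos: [0.4857, -0.0931, 0.1072]
tcp_rot: [[-0.996, 0.087, -0.005], [0.087, 0.996, -0.0], [0.005, -0.001, -1.0]]
force: [0.8, 0.3, 0.9]
opening: 0.0558
```

Request:
step_arm(
  commands=[
    [-1,0,20,45,0],
    [-1,0,40,30,0],
    [-1,0,40,0,0],
    [-1,0,40,0,0],
    [-1,0,40,0,0],
  ],
)

```text
clock: 20.7
tool_pos: [0.4877, 0.0882, 0.184]
tcp_rot: [[-0.996, 0.087, 0.001], [0.087, 0.996, 0.001], [-0.001, 0.001, -1.0]]
force: [0.2, 0.2, -0.8]
opening: 0.0851
```

```bash
python3 shot.py w18;python3 det2.py w18
```

```text
t 20.7 tcp [0.4877 0.0882 0.184 ] yaw(y axis) -4.99 F [ 0.2  0.2 -0.8] op 0.0851 q7 1.283
px [465. 112.] n 1354 z97 0.0228 sat 8.0
   ring circ [425.7 250.6] 26.3 rect [425.7 250.7] [50.8 51.4]
px [535. 232.] n 919 z97 0.0227 sat 30.0
   ring circ [574.2 366.2] 27.2 rect [575.1 365.9] [53.  50.7]
px [549. 283.] n 500 z97 0.034 sat 69.0
   flange plate rect [665.6 409.7] [51.5 19.6] 0.3
   neck circ [664.9 418.8] 23.1
```

View pics/w18.png

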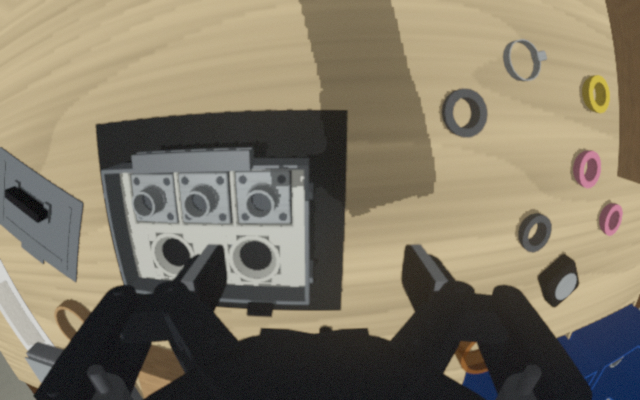

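Request:
step_arm(
  commands=[
    [-1,-14,40,-20,0],
    [-1,-15,40,-30,0],
    [-1,-15,40,-30,0],
    [-1,-15,40,-35,0],
    [-1,-3,3,-15,0],
  ],
)

```text
clock: 21.25
tool_pos: [0.4247, 0.2471, 0.0567]
tcp_rot: [[-0.997, 0.079, -0.003], [0.079, 0.997, 0.0], [0.003, -0.0, -1.0]]
force: [-0.0, -0.4, -0.0]
opening: 0.0855
```

Request:
step_arm(
  commands=[
    [-1,0,0,0,0],
    [-1,0,0,0,0],
    [-1,0,0,0,0],
  ],
)

```text
clock: 21.55
tool_pos: [0.43, 0.2417, 0.0603]
tcp_rot: [[-0.996, 0.089, 0.002], [0.089, 0.996, 0.001], [-0.002, 0.001, -1.0]]
force: [1.0, -0.8, 0.4]
opening: 0.0857
```

```bash
python3 shot.py w19;python3 det2.py w19
```

```text
t 21.55 tcp [0.43   0.2417 0.0603] yaw(y axis) -5.11 F [ 1.  -0.8  0.4] op 0.0857 q7 0.957
px [329. 220.] n 4052 z97 0.0226 sat 15.0
   ring circ [426.  250.7] 26.5 rect [425.7 250.8] [51.7 51.6]
px [466. 363.] n 1053 z97 0.0223 sat 20.0
   ring circ [575.1 366.6] 27.0 rect [576.9 362.3] [52.6 35.5]
```

Request:
step_arm(
  commands=[
    [-1,-4,9,-10,0],
    [-1,0,0,-15,0],
    [-1,0,0,0,0],
    [-1,0,0,0,0],
  ],
)

```text
clock: 22.0
tool_pos: [0.4242, 0.2515, 0.0339]
tcp_rot: [[-0.996, 0.087, -0.001], [0.087, 0.996, -0.0], [0.0, -0.001, -1.0]]
force: [0.0, -0.9, -0.1]
opening: 0.0856
```

Request:
step_arm(
  commands=[
    [-1,0,0,-18,0],
    [-1,0,0,0,0],
    [-1,0,0,0,0],
  ],
)

```text
clock: 22.3
tool_pos: [0.4245, 0.2515, 0.0164]
tcp_rot: [[-0.996, 0.087, -0.0], [0.087, 0.996, -0.0], [0.0, -0.0, -1.0]]
force: [0.2, -0.8, 0.1]
opening: 0.0859
```

Request:
step_arm(
  commands=[
    [-1,1.2,-0.6,0,0],
    [1,0,0,0,0],
    [1,0,0,0,0],
    [1,0,0,0,0],
    [1,0,0,0,0],
  ],
  force=40,
)

```text
clock: 22.8
tool_pos: [0.4258, 0.2511, 0.0167]
tcp_rot: [[-0.996, 0.087, 0.0], [0.087, 0.996, 0.0], [-0.0, 0.0, -1.0]]
force: [-1.4, -1.2, 7.3]
opening: 0.0499
```

```bash
python3 shot.py w20;python3 - <<'E'
import cv2
p=cv2.imread('pics/w20.png')[150:390,140:500];cv2.imwrite('pics/w20c.png',cv2.resize(p,None,fx=2.2,fy=2.2,interpolation=cv2.INTER_CUBIC))
E
```

```text
t 22.8 tcp [0.4258 0.2511 0.0167] yaw(y axis) -4.98 F [-1.4 -1.2  7.3] op 0.0499 q7 0.951
```

View pics/w20c.png

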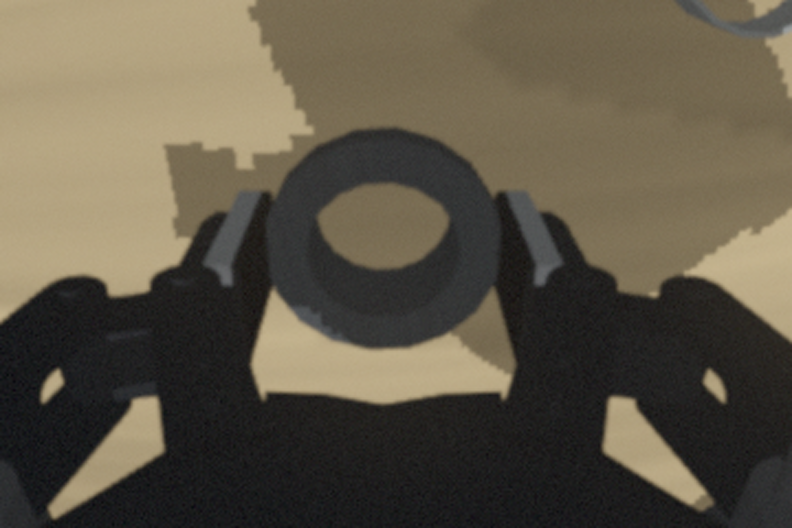

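Request:
step_arm(
  commands=[
    [1,0,0,10,0],
    [1,0,0,40,0],
    [1,10,-10,40,0],
    [1,20,-35,20,0],
    [1,22,-35,0,0],
  ],
)

```text
clock: 23.35
tool_pos: [0.4798, 0.1718, 0.1304]
tcp_rot: [[-0.996, 0.084, 0.006], [0.084, 0.996, 0.004], [-0.006, 0.004, -1.0]]
force: [1.6, 0.6, -1.5]
opening: 0.05
```

Request:
step_arm(
  commands=[
    [1,22,-35,0,0],
    [1,22,-35,0,0],
    [1,22,-35,0,0],
    [1,22,-35,0,0],
    [1,3,-17,0,0],
  ],
)

```text
clock: 23.85
tool_pos: [0.5703, 0.0094, 0.1267]
tcp_rot: [[-0.996, 0.091, 0.001], [0.091, 0.996, -0.002], [-0.002, -0.002, -1.0]]
force: [0.4, -0.1, -1.5]
opening: 0.0497
```

Request:
step_arm(
  commands=[
    [1,0,0,0,0],
    [1,0,0,0,0],
    [1,0,0,0,0],
  ],
)

```text
clock: 24.15
tool_pos: [0.5682, 0.0157, 0.1261]
tcp_rot: [[-0.996, 0.085, -0.0], [0.085, 0.996, 0.001], [0.0, 0.001, -1.0]]
force: [0.7, -0.4, -0.7]
opening: 0.0496
```

```bash
python3 shot.py w21;python3 hand.py w21 .0053 .035
```

```text
t 24.15 tcp [0.5682 0.0157 0.1261] yaw(y axis) -4.85 F [ 0.7 -0.4 -0.7] op 0.0496 q7 1.509
5563 [566.7  18.5] [52.3 60.9] 25.66 z 0.1307 tcp [0.5682 0.0157 0.1261]
```

View pics/w21.png

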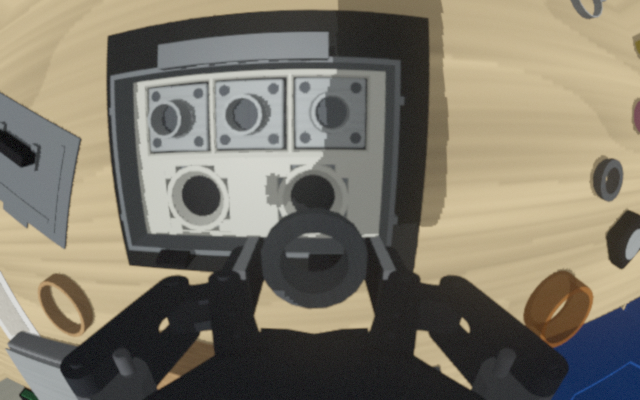

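Request:
step_arm(
  commands=[
    [1,0.5,-1.4,-40,0],
    [1,0,0,-40,0],
    [1,0,0,-8,0],
    [1,0,0,0,0],
    [1,0,0,0,0],
  ],
)

```text
clock: 24.7
tool_pos: [0.5702, 0.0131, 0.0397]
tcp_rot: [[-0.996, 0.086, 0.002], [0.086, 0.996, 0.0], [-0.002, 0.0, -1.0]]
force: [1.4, -0.1, -0.3]
opening: 0.0498
```

```bash
python3 shot.py w22;python3 - <<'E'
import cv2
p=cv2.imread('pics/w22.png')[100:390,100:540];cv2.imwrite('pics/w22c.png',cv2.resize(p,None,fx=1.8,fy=1.8,interpolation=cv2.INTER_CUBIC))
E
```

```text
t 24.7 tcp [0.5702 0.0131 0.0397] yaw(y axis) -4.93 F [ 1.4 -0.1 -0.3] op 0.0498 q7 1.545
```

View pics/w22c.png

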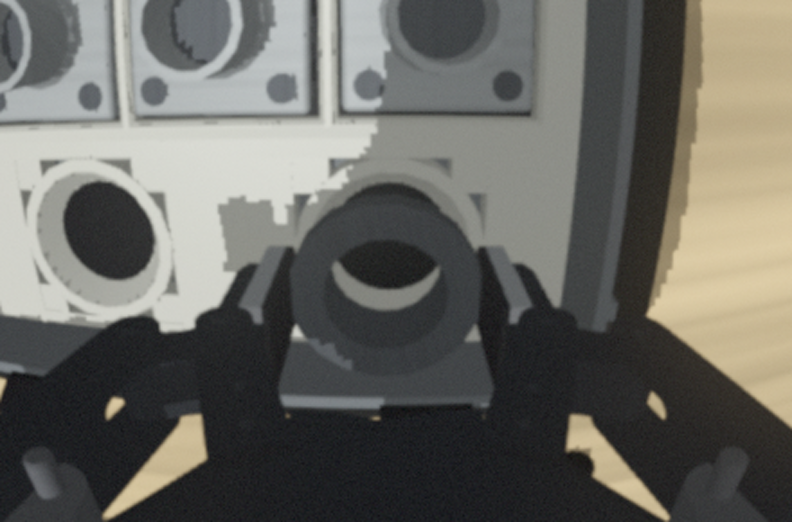

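Request:
step_arm(
  commands=[
    [1,-1.3,1,-8,0],
    [1,0,0,0,0],
    [1,0,0,-5,0],
    [1,0,0,0,0],
    [1,0,0,0,0],
  ],
)

```text
clock: 25.25
tool_pos: [0.5678, 0.0135, 0.0249]
tcp_rot: [[-0.996, 0.087, -0.0], [0.087, 0.996, -0.0], [0.0, -0.0, -1.0]]
force: [-0.1, 0.1, -0.2]
opening: 0.0499
```

Request:
step_arm(
  commands=[
    [1,0,0,-2,0],
    [1,0,0,0,0],
    [1,0,0,-1.5,0],
    [1,0,0,0,0],
    [1,0,0,0,0],
  ],
)

```text
clock: 25.75
tool_pos: [0.5686, 0.0139, 0.0229]
tcp_rot: [[-0.996, 0.087, 0.002], [0.087, 0.996, 0.001], [-0.002, 0.001, -1.0]]
force: [-2.5, 1.2, 11.7]
opening: 0.0497
```

Request:
step_arm(
  commands=[
    [-0.45,0,0,0,0],
    [-0.45,0,0,0,0],
    [-0.45,0,0,8,0],
    [-0.45,0,0,30,0],
    [-1,0,0,40,0],
  ],
)

```text
clock: 26.25
tool_pos: [0.566, 0.0133, 0.0987]
tcp_rot: [[-0.996, 0.087, -0.005], [0.087, 0.996, -0.001], [0.005, -0.001, -1.0]]
force: [-0.0, 0.4, 0.2]
opening: 0.0744
```

Request:
step_arm(
  commands=[
    [-1,0,40,40,0],
    [-1,0,40,0,0],
    [-1,0,45,0,0],
    [-1,0,45,0,0],
    [-1,0,40,0,0],
  ],
)

```text
clock: 26.75
tool_pos: [0.5673, 0.2212, 0.1353]
tcp_rot: [[-0.996, 0.086, 0.0], [0.086, 0.996, 0.0], [-0.0, 0.0, -1.0]]
force: [1.0, -0.4, 0.2]
opening: 0.0853
```

```bash
python3 shot.py w23;python3 det2.py w23
```

```text
t 26.75 tcp [0.5673 0.2212 0.1353] yaw(y axis) -4.93 F [ 1.  -0.4  0.2] op 0.0853 q7 1.149
px [471. 191.] n 1756 z97 0.0225 sat 14.0
   ring circ [575.3 366.2] 26.7 rect [575.3 366. ] [51.5 50.8]
px [503. 264.] n 869 z97 0.0342 sat 64.0
   flange plate rect [663.5 408.6] [19.3 47.2] 87.3
   neck circ [659.1 416.1] 19.3
px [392. 319.] n 1012 z97 0.044 sat 151.0
   flange plate rect [702.7 288.2] [ 7.4 47.9] 32.0
   neck circ [704.6 290.4] 22.3
```

View pics/w23.png

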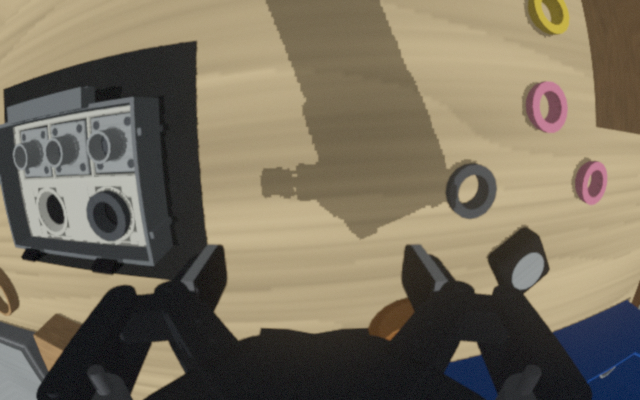

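Request:
step_arm(
  commands=[
    [-1,2,40,0,0],
    [-1,2,40,-20,0],
    [-1,2,40,-30,0],
    [-1,2,25,-35,0],
    [-1,0,0,0,0],
  ],
)

```text
clock: 27.3
tool_pos: [0.5704, 0.3674, 0.0431]
tcp_rot: [[-0.997, 0.08, -0.009], [0.08, 0.997, -0.003], [0.009, -0.004, -1.0]]
force: [-2.0, 0.0, -1.3]
opening: 0.0853
```

Request:
step_arm(
  commands=[
    [-1,0,0,0,0],
    [-1,0,0,0,0],
    [-1,0,0,0,0],
  ],
)

```text
clock: 27.6
tool_pos: [0.5775, 0.3625, 0.052]
tcp_rot: [[-0.996, 0.089, 0.003], [0.089, 0.996, 0.001], [-0.003, 0.001, -1.0]]
force: [-1.1, 0.1, -0.0]
opening: 0.0853
```

```bash
python3 shot.py w24;python3 det2.py w24
```

```text
t 27.6 tcp [0.5775 0.3625 0.052 ] yaw(y axis) -5.11 F [-1.1  0.1 -0. ] op 0.0853 q7 0.971
px [321. 229.] n 4440 z97 0.0225 sat 16.0
   ring circ [575.4 366.3] 26.3 rect [575.3 366.3] [51.4 52.1]
px [391. 320.] n 819 z97 0.0308 sat 68.0
   flange plate rect [647.1 409.6] [ 3.1 24.9] 36.6
   neck circ [648.7 409.1] 8.8
```

Request:
step_arm(
  commands=[
    [-1,-2,3.6,-15,0],
    [-1,0,0,-10,0],
    [-1,0,0,0,0],
    [-1,0,0,-10,0],
    [-1,0,0,0,0],
  ],
)

```text
clock: 28.15
tool_pos: [0.573, 0.3669, 0.0131]
tcp_rot: [[-0.996, 0.087, -0.002], [0.087, 0.996, -0.002], [0.002, -0.002, -1.0]]
force: [-0.8, -1.1, -0.7]
opening: 0.0855
```

Request:
step_arm(
  commands=[
    [1,0,0,0,0],
    [1,0,0,0,0],
    [1,0,0,0,0],
    [1,0,0,0,0],
  ],
)

```text
clock: 28.55
tool_pos: [0.5743, 0.3678, 0.0157]
tcp_rot: [[-0.996, 0.087, 0.001], [0.087, 0.996, 0.001], [-0.001, 0.001, -1.0]]
force: [0.1, 0.4, 3.4]
opening: 0.0499
```

```bash
python3 shot.py w25;python3 - <<'E'
import cv2
p=cv2.imread('pics/w25.png')[150:390,140:500];cv2.imwrite('pics/w25c.png',cv2.resize(p,None,fx=2.2,fy=2.2,interpolation=cv2.INTER_CUBIC))
E
```

```text
t 28.55 tcp [0.5743 0.3678 0.0157] yaw(y axis) -4.97 F [0.1 0.4 3.4] op 0.0499 q7 0.969
```

View pics/w25c.png

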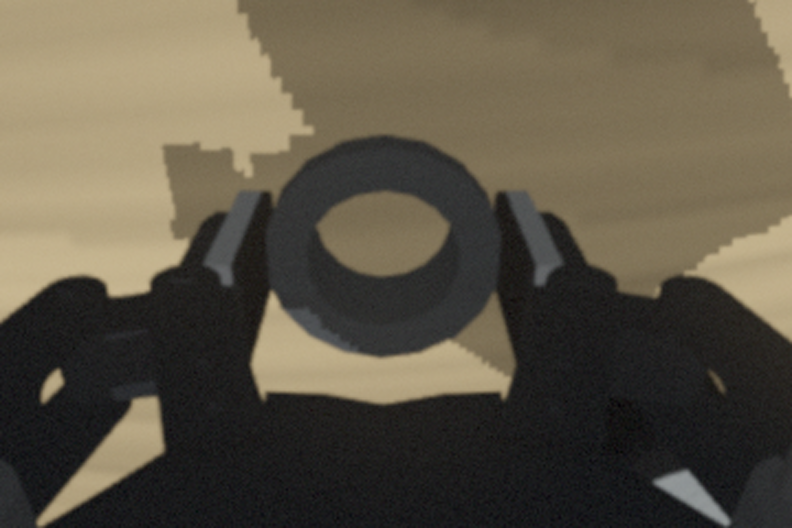

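Request:
step_arm(
  commands=[
    [1,0,0,10,0],
    [1,0,0,40,0],
    [1,0,-10,40,0],
    [1,0,-35,20,0],
    [1,0,-45,0,0],
  ],
)

```text
clock: 29.1
tool_pos: [0.5751, 0.2802, 0.1296]
tcp_rot: [[-0.997, 0.082, 0.006], [0.082, 0.997, 0.005], [-0.006, 0.005, -1.0]]
force: [1.6, -0.3, -0.2]
opening: 0.0501
```

Request:
step_arm(
  commands=[
    [1,0,-45,0,0],
    [1,0,-45,0,0],
    [1,-3,-45,0,0],
    [1,-4,-45,0,0],
    [1,-4,-45,0,0],
  ],
)

```text
clock: 29.6
tool_pos: [0.5623, 0.0507, 0.1254]
tcp_rot: [[-0.996, 0.087, 0.0], [0.087, 0.996, 0.0], [-0.0, 0.0, -1.0]]
force: [0.3, 0.1, -0.2]
opening: 0.0498
```

Request:
step_arm(
  commands=[
    [1,-4,-45,0,0],
    [1,0,-45,0,0],
    [1,0,-40,0,0],
    [1,0,0,0,0],
    [1,0,0,0,0],
  ],
)

```text
clock: 30.1
tool_pos: [0.5585, -0.079, 0.1253]
tcp_rot: [[-0.996, 0.09, 0.0], [0.09, 0.996, -0.0], [-0.0, -0.0, -1.0]]
force: [0.7, 0.8, -1.3]
opening: 0.0495
```

```bash
python3 shot.py w26
```

```text
t 30.1 tcp [ 0.5585 -0.079   0.1253] yaw(y axis) -5.15 F [ 0.7  0.8 -1.3] op 0.0495 q7 1.682
```

View pics/w26.png

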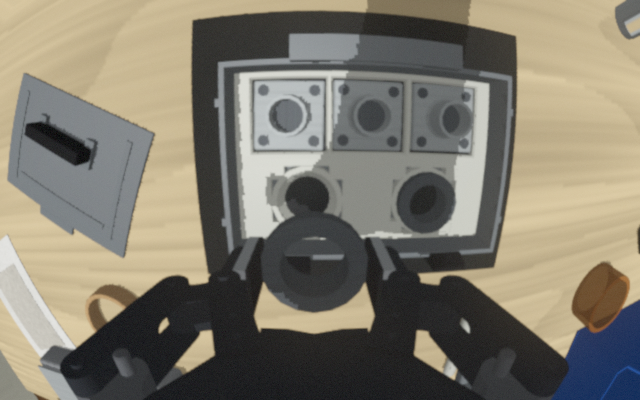

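Request:
step_arm(
  commands=[
    [1,0,-3.6,-40,0],
    [1,0,0,-40,0],
    [1,0,0,-8,0],
    [1,0,0,0,0],
    [1,0,0,0,0],
  ],
)

```text
clock: 30.65
tool_pos: [0.56, -0.0805, 0.0385]
tcp_rot: [[-0.996, 0.085, 0.002], [0.085, 0.996, 0.0], [-0.002, 0.0, -1.0]]
force: [0.7, -0.4, -0.8]
opening: 0.05
```

Request:
step_arm(
  commands=[
    [1,0,0,-8,0],
    [1,0,0,0,0],
    [1,0,0,0,0],
  ],
)

```text
clock: 30.95
tool_pos: [0.5591, -0.0811, 0.0294]
tcp_rot: [[-0.996, 0.087, 0.001], [0.087, 0.996, 0.0], [-0.001, 0.0, -1.0]]
force: [-0.2, 0.6, -1.2]
opening: 0.0499
```

Request:
step_arm(
  commands=[
    [1,0,-4.7,0,0],
    [1,0,0,0,0],
    [1,0,0,0,0],
    [1,0,0,-4,0],
    [1,0,0,0,0],
  ],
)

```text
clock: 31.45
tool_pos: [0.5584, -0.0857, 0.0242]
tcp_rot: [[-0.996, 0.087, -0.001], [0.087, 0.996, 0.0], [0.001, 0.0, -1.0]]
force: [-0.7, -0.5, -1.5]
opening: 0.0501
```

Request:
step_arm(
  commands=[
    [1,0,0,0,0],
    [1,0,0,-2.5,0],
    [1,0,0,0,0],
    [1,0,0,-1.2,0],
    [1,0,0,0,0],
  ],
)

```text
clock: 31.95
tool_pos: [0.5589, -0.0858, 0.0216]
tcp_rot: [[-0.996, 0.087, 0.0], [0.087, 0.996, 0.0], [-0.0, 0.0, -1.0]]
force: [-1.8, 0.6, 4.2]
opening: 0.0498
```

Request:
step_arm(
  commands=[
    [-0.45,0,0,0,0],
    [-0.45,0,0,0,0],
    [-0.45,0,0,8,0],
    [-0.45,0,0,30,0],
    [-1,0,0,45,0],
  ],
)

```text
clock: 32.45
tool_pos: [0.5569, -0.0856, 0.1031]
tcp_rot: [[-0.996, 0.087, -0.005], [0.087, 0.996, -0.0], [0.005, -0.001, -1.0]]
force: [1.3, -0.5, -0.5]
opening: 0.0746
```

Request:
step_arm(
  commands=[
    [-1,-10,0,45,0],
    [-1,-20,-20,45,0],
    [-1,0,-20,0,0],
    [-1,0,0,0,0],
    [-1,0,0,0,0],
  ],
)

```text
clock: 32.95
tool_pos: [0.5298, -0.1248, 0.1917]
tcp_rot: [[-0.996, 0.088, 0.0], [0.088, 0.996, 0.0], [-0.0, 0.0, -1.0]]
force: [0.3, 1.2, -0.3]
opening: 0.0854
```

```bash
python3 shot.py w27; python3 shot.py t27 top; python3 - <<'E'
from h import *
import pickle
s,p,d=pickle.load(open('pics/w27.pkl','rb'));C=wcloud(d,s)
def rep(nm,cx,cy,a,b,rad):
    m=(np.hypot(C[...,0]-cx,C[...,1]-cy)<rad)&(C[...,2]>a)&(C[...,2]<b);q=C[m]
    A=np.c_[q[:,:2]-q[:,:2].mean(0),np.ones(len(q))];k=np.linalg.lstsq(A,q[:,2],rcond=None)[0]
    e=cv2.minEnclosingCircle((q[:,:2]*1000).astype(np.float32))
    print(nm,len(q),'z',np.median(q[:,2]).round(4),'slope',k[:2].round(3),'circ',np.round(e[0],1),round(e[1],1))
for n,x,y in(('P1',.4885,-.0934),('P2',.4941,-.0296),('P3',.4995,.0339)):
    rep(n+' neck',x,y,.034,.046,.022); rep(n+' plate',x,y,.011,.021,.027)
for n,x,y in(('S1',.560,-.0857),('S2',.5686,.0142)): rep(n,x,y,.022,.034,.032)
E
```

```text
t 32.95 tcp [ 0.5298 -0.1248  0.1917] yaw(y axis) -5.03 F [ 0.3  1.2 -0.3] op 0.0854 q7 1.749
t 33.0 tcp [ 0.5298 -0.1239  0.1911] yaw(y axis) -4.95 F [-0.8  0.2 -0.6] op 0.0853 q7 1.749
P1 neck 280 z 0.0393 slope [0.003 0.002] circ [489.7 -93.3] 15.2
P1 plate 1820 z 0.0158 slope [0.015 0.005] circ [488.5 -93.4] 27.0
P2 neck 309 z 0.0391 slope [-0.001  0.015] circ [495.  -31.2] 15.2
P2 plate 1479 z 0.0159 slope [0.011 0.011] circ [494.1 -29.6] 27.0
P3 neck 298 z 0.039 slope [-0.013  0.003] circ [500.2  33.2] 15.6
P3 plate 1103 z 0.0158 slope [0.013 0.038] circ [499.5  33.9] 26.9
S1 1255 z 0.0274 slope [ 0.003 -0.003] circ [560.2 -86.2] 26.5
S2 1075 z 0.0275 slope [0.002 0.001] circ [568.8  13.8] 26.7
```

View pics/w27.png

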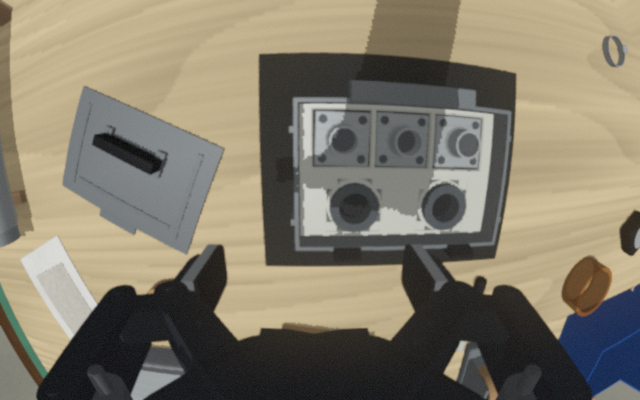

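All five parts are level and seated (flange necks at z 39 mm, ring tops at 27.5 mm, slopes ≤0.04). Next, the cover's pose.

```bash
cat > cov.py <<'E'
from h import *
import pickle,sys
tag,wr=sys.argv[1],sys.argv[2]=='w'
roi=list(map(float,sys.argv[3:7])) if len(sys.argv)>3 else (.36,.64,-.5,-.21)
s,p,d=pickle.load(open(f'pics/{tag}.pkl','rb'));C=wcloud(d,s) if wr else cloud('top',d)
hsv=cv2.cvtColor(p,cv2.COLOR_RGB2HSV)
R=(C[...,0]>roi[0])&(C[...,0]<roi[1])&(C[...,1]>roi[2])&(C[...,1]<roi[3])&(d>0)
m=(R&(hsv[...,1]<70)&(C[...,2]<.05)&(C[...,2]>-.01)).astype(np.uint8)
n,l,st,_=cv2.connectedComponentsWithStats(m);i=1+np.argmax(st[1:,4]);m=(l==i)
m2=cv2.morphologyEx(m.astype(np.uint8),cv2.MORPH_CLOSE,np.ones((7,7)))
c=max(cv2.findContours(m2,0,1)[0],key=cv2.contourArea)[:,0]
cast=(lambda uv,z:wray(uv,s,z)) if wr else (lambda uv,z:ray('top',uv,z))
w=cast(c,.004)[:,:2]*1000
r=cv2.minAreaRect(w.astype(np.float32));print('outline rect (with lip: 153x214)',np.round(r[0],1),np.round(r[1],1),round(r[2],2))
b=R&(C[...,2]>.02)&(C[...,2]<.045)
cb=b&(hsv[...,2]<70)
q=C[cb][:,:2]*1000;rb=cv2.minAreaRect(q.astype(np.float32));print('bar cloud',cb.sum(),np.round(rb[0],1),np.round(rb[1],1),round(rb[2],2),'z95',np.percentile(C[cb][:,2],95).round(4))
# lower plate points fit
x,y=r[0]
E
python3 cov.py t27 t; python3 cov.py w27 w
```

```text
outline rect (with lip: 153x214) [ 499.6 -352.1] [276.9 287.1] 0.02
bar cloud 946 [ 474.9 -332.9] [89. 14.] 59.26 z95 0.0324Traceback (most recent call last):
  File "cov.py", line 9, in <module>
    n,l,st,_=cv2.connectedComponentsWithStats(m);i=1+np.argmax(st[1:,4]);m=(l==i)
                                                     ~~~~~~~~~^^^^^^^^^^
    return _wrapfunc(a, 'argmax', axis=axis, out=out, **kwds)
    return bound(*args, **kwds)
ValueError: attempt to get argmax of an empty sequence
```

Request:
step_arm(
  commands=[
    [-1,-4,-15,0,-0.145],
    [-1,-4,-15,0,-0.145],
    [-1,-4,-15,0,-0.145],
    [-1,-4,-15,0,-0.145],
    [-1,-4,-15,0,-0.145],
  ],
)

```text
clock: 33.55
tool_pos: [0.5098, -0.199, 0.1906]
tcp_rot: [[-0.685, 0.728, -0.002], [0.728, 0.685, 0.001], [0.002, -0.001, -1.0]]
force: [0.3, -0.1, -0.3]
opening: 0.0856
```

Request:
step_arm(
  commands=[
    [-1,-4,-15,0,-0.145],
    [-1,-4,-15,0,-0.145],
    [-1,-4,-15,0,-0.145],
    [-1,-4,-15,0,-0.145],
    [-1,-4,-15,0,-0.145],
  ],
)

```text
clock: 34.05
tool_pos: [0.4901, -0.274, 0.1906]
tcp_rot: [[-0.03, 1.0, -0.002], [1.0, 0.03, 0.001], [0.001, -0.002, -1.0]]
force: [-0.6, 0.1, -1.1]
opening: 0.0852
```

Request:
step_arm(
  commands=[
    [-1,-4,-15,0,-0.145],
    [-1,-4,-15,0,-0.145],
    [-1,-4,-15,0,-0.145],
    [-1,-4,-15,0,-0.135],
    [-1,0,0,0,0],
  ],
)

```text
clock: 34.55
tool_pos: [0.473, -0.3358, 0.1907]
tcp_rot: [[0.514, 0.858, -0.002], [0.858, -0.514, -0.001], [-0.002, -0.002, -1.0]]
force: [0.5, -0.3, 0.3]
opening: 0.0855
```

```bash
python3 shot.py w28; python3 cov.py w28 w
```

```text
t 34.55 tcp [ 0.473  -0.3358  0.1907] yaw(y axis) -120.95 F [ 0.5 -0.3  0.3] op 0.0855 q7 0.274
outline rect (with lip: 153x214) [ 500.6 -349.5] [215.6 154.9] 59.4
bar cloud 1261 [ 474.9 -333.8] [89.  13.6] 59.42 z95 0.0326
```

View pics/w28.png

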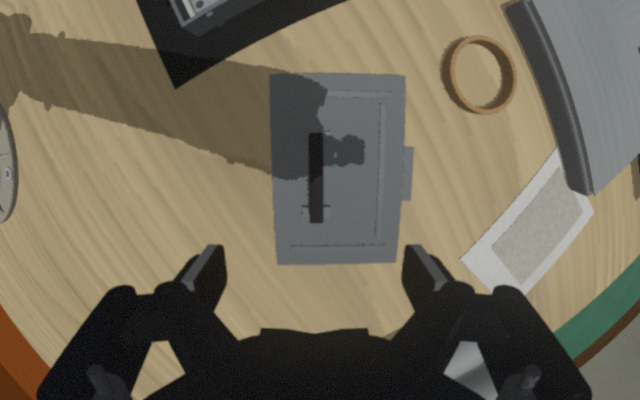

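Request:
step_arm(
  commands=[
    [-1,2,2,-40,0.006],
    [-1,0,0,-45,0],
    [-1,0,0,-40,0],
    [-1,0,0,-20,0],
    [-1,0,0,0,0],
  ],
)

```text
clock: 35.1
tool_pos: [0.4748, -0.3293, 0.0428]
tcp_rot: [[0.501, 0.866, -0.006], [0.866, -0.501, 0.004], [0.001, -0.007, -1.0]]
force: [1.3, -0.2, -0.9]
opening: 0.0856
```

Request:
step_arm(
  commands=[
    [-1,0,0,-15,0],
    [-1,0,0,-9,0],
    [-1,0,0,0,0],
    [-1,0,0,0,0],
  ],
)

```text
clock: 35.5
tool_pos: [0.4762, -0.3328, 0.0229]
tcp_rot: [[0.505, 0.863, 0.001], [0.863, -0.505, -0.0], [0.0, 0.001, -1.0]]
force: [0.5, -0.3, 0.5]
opening: 0.0858
```

Request:
step_arm(
  commands=[
    [-1,-1,-1,-5,0],
    [1,0,0,0,0],
    [1,0,0,0,0],
    [1,0,0,0,0],
    [1,0,0,0,0],
  ],
  force=80,
)

```text
clock: 36.0
tool_pos: [0.4751, -0.3337, 0.0176]
tcp_rot: [[0.505, 0.863, 0.0], [0.863, -0.505, -0.0], [0.0, 0.0, -1.0]]
force: [0.3, -0.4, -0.5]
opening: 0.0281
```

Request:
step_arm(
  commands=[
    [1,0,0,0,0],
    [1,0,0,0,0],
    [1,0,0,0,0],
  ],
)

```text
clock: 36.3
tool_pos: [0.4752, -0.3339, 0.0179]
tcp_rot: [[0.506, 0.863, 0.001], [0.863, -0.506, -0.0], [0.0, 0.001, -1.0]]
force: [-1.0, 1.1, 4.3]
opening: 0.0124
```

Request:
step_arm(
  commands=[
    [1,0,0,10,0],
    [1,0,0,30,0],
    [1,0,0,40,0],
    [1,0,0,20,-0.1],
    [1,0,-2,0,-0.145],
  ],
)

```text
clock: 36.8
tool_pos: [0.4763, -0.3368, 0.1213]
tcp_rot: [[0.703, 0.712, 0.005], [0.712, -0.703, -0.002], [0.002, 0.005, -1.0]]
force: [-0.0, -0.2, -2.0]
opening: 0.0124
```

Request:
step_arm(
  commands=[
    [1,0,-2,0,-0.145],
    [1,0,-2,0,-0.145],
    [1,0,-2,0,-0.145],
    [1,0,-2,0,-0.145],
    [1,0,-2,0,-0.145],
  ],
)

```text
clock: 37.3
tool_pos: [0.4747, -0.3454, 0.1176]
tcp_rot: [[0.998, 0.065, -0.0], [0.065, -0.998, 0.001], [-0.0, -0.001, -1.0]]
force: [0.2, 0.5, -1.6]
opening: 0.0121
```

```bash
python3 shot.py w29
```

```text
t 37.3 tcp [ 0.4747 -0.3454  0.1176] yaw(y axis) -176.28 F [ 0.2  0.5 -1.6] op 0.0121 q7 -0.517
```

View pics/w29.png

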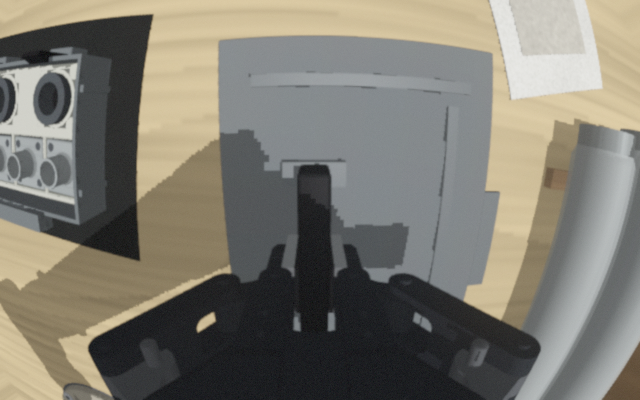

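Request:
step_arm(
  commands=[
    [1,0,-2,0,-0.145],
    [1,0,-2,0,-0.145],
    [1,0,-2,0,-0.145],
    [1,0,-2,0,-0.145],
    [1,0,-2,0,-0.145],
  ],
)

```text
clock: 37.85
tool_pos: [0.4749, -0.3553, 0.1175]
tcp_rot: [[0.792, -0.611, -0.0], [-0.611, -0.792, 0.001], [-0.001, -0.0, -1.0]]
force: [-0.2, -0.5, -2.6]
opening: 0.0124
```

Request:
step_arm(
  commands=[
    [1,0,0,0,-0.145],
    [1,0,0,-20,-0.145],
    [1,0,0,-35,-0.145],
    [1,0,0,-20,0],
    [1,0,0,-10,0],
  ],
)

```text
clock: 38.35
tool_pos: [0.4742, -0.3544, 0.0304]
tcp_rot: [[0.466, -0.885, -0.003], [-0.885, -0.466, 0.002], [-0.003, 0.001, -1.0]]
force: [-0.6, -0.5, -2.0]
opening: 0.0126
```

Request:
step_arm(
  commands=[
    [1,0,0,-8,0],
    [1,0,0,-3,0],
    [1,0,0,0,0],
    [1,0,0,0,0],
  ],
)

```text
clock: 38.75
tool_pos: [0.4754, -0.3561, 0.0224]
tcp_rot: [[0.464, -0.886, 0.001], [-0.886, -0.464, -0.001], [0.001, -0.001, -1.0]]
force: [0.4, -0.3, -1.8]
opening: 0.0124
```

Request:
step_arm(
  commands=[
    [1,0,0,-3,0],
    [1,0,0,-1.5,0],
    [1,0,0,0,0],
    [0,0,0,0,0],
    [0,0,0,0,0],
  ],
)

```text
clock: 39.25
tool_pos: [0.4751, -0.3558, 0.0172]
tcp_rot: [[0.463, -0.886, 0.001], [-0.886, -0.463, -0.0], [0.001, -0.0, -1.0]]
force: [0.2, -0.7, 0.5]
opening: 0.041
```

Request:
step_arm(
  commands=[
    [-0.5,0,0,0,0],
    [-0.5,0,0,20,0],
    [-1,0,0,40,0],
    [-1,0,0,45,0],
    [-1,0,0,0,0.145],
  ],
)

```text
clock: 39.75
tool_pos: [0.4763, -0.3585, 0.1276]
tcp_rot: [[0.586, -0.81, 0.006], [-0.81, -0.586, -0.006], [0.008, -0.001, -1.0]]
force: [-0.4, -0.9, 0.1]
opening: 0.0856
```

Request:
step_arm(
  commands=[
    [-1,0,0,0,0.145],
    [-1,0,0,0,0.145],
    [-1,0,0,0,0.145],
    [-1,0,0,0,0.145],
    [-1,0,0,0,0.145],
  ],
)

```text
clock: 40.25
tool_pos: [0.4748, -0.3557, 0.1219]
tcp_rot: [[0.977, -0.212, 0.0], [-0.212, -0.977, -0.0], [0.0, 0.0, -1.0]]
force: [0.0, 0.7, 0.0]
opening: 0.0852
```

Request:
step_arm(
  commands=[
    [-1,0,0,0,0.145],
    [-1,0,0,0,0.145],
    [-1,0,0,0,0.145],
    [-1,0,0,0,0.145],
    [-1,0,0,0,0.145],
  ],
)

```text
clock: 40.75
tool_pos: [0.4748, -0.3558, 0.1219]
tcp_rot: [[0.872, 0.49, -0.0], [0.49, -0.872, -0.0], [-0.0, 0.0, -1.0]]
force: [0.5, 1.1, -1.1]
opening: 0.0851
```

Request:
step_arm(
  commands=[
    [-1,0,0,0,0.145],
    [-1,0,0,0,0.145],
    [-1,0,0,0,0.145],
    [-1,0,0,0,0.145],
    [-1,0,0,0,0.145],
  ],
)

```text
clock: 41.25
tool_pos: [0.4747, -0.3558, 0.1219]
tcp_rot: [[0.328, 0.945, -0.0], [0.945, -0.328, -0.0], [-0.0, -0.0, -1.0]]
force: [-0.2, -0.4, -0.3]
opening: 0.0854
```

Request:
step_arm(
  commands=[
    [-1,0,0,0,0.145],
    [-1,0,0,0,0.145],
    [-1,0,0,0,0.145],
    [-1,0,0,0,0.145],
    [-1,0,0,0,0.145],
  ],
)

```text
clock: 41.75
tool_pos: [0.4747, -0.3558, 0.1219]
tcp_rot: [[-0.381, 0.925, -0.0], [0.925, 0.381, -0.0], [0.0, -0.0, -1.0]]
force: [-0.5, -0.4, 0.1]
opening: 0.0855
```

Request:
step_arm(
  commands=[
    [-1,0,0,30,0.1],
    [-1,0,0,30,0],
    [-1,0,0,0,0],
    [-1,0,0,0,0],
  ],
)

```text
clock: 42.15
tool_pos: [0.4751, -0.3561, 0.1826]
tcp_rot: [[-0.466, 0.885, 0.001], [0.885, 0.466, -0.001], [-0.001, 0.001, -1.0]]
force: [-1.0, 0.4, -0.5]
opening: 0.0851
```

```bash
python3 shot.py w30; python3 cov.py w30 w .3 .62 -.52 -.19
```

```text
t 42.15 tcp [ 0.4751 -0.3561  0.1826] yaw(y axis) -62.25 F [-1.   0.4 -0.5] op 0.0851 q7 1.251
outline rect (with lip: 153x214) [ 448.6 -369.6] [154.9 215.7] 27.94
bar cloud 1336 [ 474.1 -355. ] [13.6 89.1] 27.49 z95 0.0325
```

View pics/w30.png

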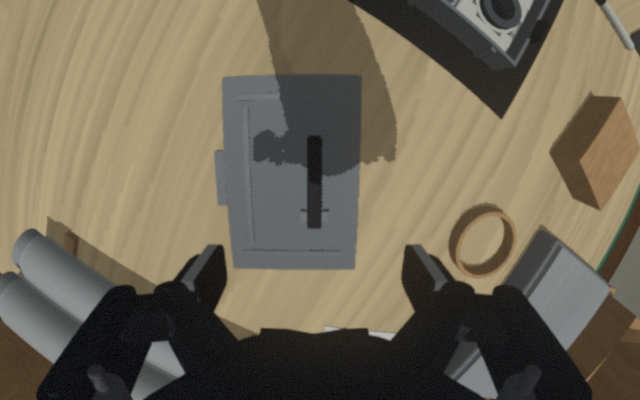

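Request:
step_arm(
  commands=[
    [-1,-0.3,0.3,-40,0],
    [-1,0,0,-45,0],
    [-1,0,0,-40,0],
    [-1,0,0,-20,0],
    [-1,0,0,-5,0],
  ],
)

```text
clock: 42.7
tool_pos: [0.4721, -0.3535, 0.0278]
tcp_rot: [[-0.466, 0.885, -0.007], [0.885, 0.466, 0.004], [0.006, -0.004, -1.0]]
force: [0.1, -0.5, 0.9]
opening: 0.0851
```

Request:
step_arm(
  commands=[
    [-1,0,0,-6,0],
    [-1,0,0,0,0],
    [-1,0,0,0,0],
    [-1,0,0,0,0],
  ],
)

```text
clock: 43.1
tool_pos: [0.4753, -0.3558, 0.0272]
tcp_rot: [[-0.466, 0.885, 0.002], [0.885, 0.466, -0.001], [-0.002, 0.001, -1.0]]
force: [-0.0, -0.1, 1.1]
opening: 0.0857
```

Request:
step_arm(
  commands=[
    [1,-0.5,0.2,-1,0],
    [1,0,0,0,0],
    [1,0,0,0,0],
    [1,0,0,0,0],
    [1,0,0,0,0],
  ],
  force=80,
)

```text
clock: 43.6
tool_pos: [0.4743, -0.3551, 0.0251]
tcp_rot: [[-0.466, 0.885, 0.0], [0.885, 0.466, 0.0], [0.0, 0.0, -1.0]]
force: [-8.6, 3.5, 27.7]
opening: 0.0125
```

Request:
step_arm(
  commands=[
    [1,0,0,0,0],
    [1,0,0,0,0],
    [1,0,0,10,0],
    [1,0,0,30,0],
    [1,0,0,0,0],
  ],
)

```text
clock: 44.1
tool_pos: [0.4758, -0.3568, 0.0687]
tcp_rot: [[-0.466, 0.885, 0.005], [0.885, 0.466, -0.003], [-0.005, 0.003, -1.0]]
force: [0.7, -0.8, -1.3]
opening: 0.0118
```

```bash
python3 shot.py w31
```

```text
t 44.1 tcp [ 0.4758 -0.3568  0.0687] yaw(y axis) -62.23 F [ 0.7 -0.8 -1.3] op 0.0118 q7 1.307
```

View pics/w31.png

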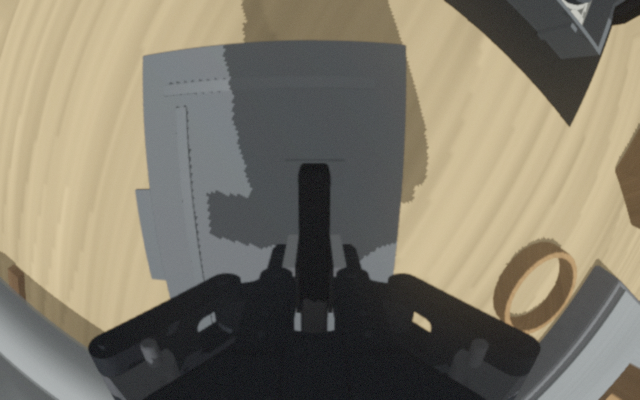

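```bash
cat > tilt.py <<'E'
from h import *
import pickle,sys
tag=sys.argv[1]
s,p,d=pickle.load(open(f'pics/{tag}.pkl','rb'));C=wcloud(d,s);T=np.array(s['tool_pos']);R=np.array(s['tcp_rot'])
L=(C-T)@R   # tool frame; tool y = cover x
g=cv2.cvtColor(p,cv2.COLOR_RGB2HSV)
m=(d>0)&(L[...,0]>.02)&(L[...,0]<.10)&(L[...,1]<.05)&(L[...,1]>-.115)&(np.abs(L[...,1])>.012)&(g[...,1]<70)
z0=float(sys.argv[2]) if len(sys.argv)>2 else .0215
q=L[m&(np.abs(L[...,2]-z0)<.03)]
# robust plane
for _ in range(4):
    A=np.c_[q[:,:2],np.ones(len(q))];k=np.linalg.lstsq(A,q[:,2],rcond=None)[0];r=q[:,2]-A@k;q=q[np.abs(r)<max(.0015,1.5*r.std())]
print('n',len(q),'plate top in tool: dz/dx(tool)',k[0].round(4),'dz/d(coverx)',k[1].round(4),'z at bar',k[2].round(4),'std',r.std().round(5),' (tool z down: positive d/dcoverx = rear lower)')
print('y extent',np.percentile(q[:,1],[0.2,99.8]).round(4))
E
python3 tilt.py w31
```

```text
n 29935 plate top in tool: dz/dx(tool) -0.0019 dz/d(coverx) 0.0001 z at bar 0.0219 std 0.00063  (tool z down: positive d/dcoverx = rear lower)
y extent [-0.1023  0.0458]
```

Request:
step_arm(
  commands=[
    [1,0,0,30,0],
    [1,0,0,35,0],
    [1,0,10,25,-0.1],
    [1,6,25,0,-0.1],
    [1,10,35,0,-0.1],
  ],
)

```text
clock: 44.65
tool_pos: [0.4892, -0.2866, 0.1554]
tcp_rot: [[-0.176, 0.984, 0.001], [0.984, 0.176, -0.001], [-0.001, 0.0, -1.0]]
force: [0.4, 0.3, -2.6]
opening: 0.0119
```

Request:
step_arm(
  commands=[
    [1,10,35,0,-0.1],
    [1,10,35,0,-0.1],
    [1,10,35,0,-0.071],
    [1,10,35,0,0],
    [1,10,35,0,0],
  ],
)

```text
clock: 45.15
tool_pos: [0.5398, -0.1084, 0.1542]
tcp_rot: [[0.086, 0.996, -0.001], [0.996, -0.086, 0.0], [0.0, -0.001, -1.0]]
force: [0.4, -0.4, -1.9]
opening: 0.0122
```

Request:
step_arm(
  commands=[
    [1,12,35,0,0],
    [1,12,25,0,0],
    [1,0,15,0,0],
    [1,0,0,0,0],
    [1,0,0,0,0],
  ],
)

```text
clock: 45.65
tool_pos: [0.5634, -0.0363, 0.1546]
tcp_rot: [[0.087, 0.996, -0.001], [0.996, -0.087, -0.001], [-0.001, -0.001, -1.0]]
force: [0.2, -0.3, -1.3]
opening: 0.012
```

```bash
python3 shot.py w32; python3 tilt.py w32;python3 shot.py s32 side;python3 shot.py t32 top
```

```text
t 45.65 tcp [ 0.5634 -0.0363  0.1546] yaw(y axis) -94.97 F [ 0.2 -0.3 -1.3] op 0.012 q7 0.088
n 29936 plate top in tool: dz/dx(tool) -0.0016 dz/d(coverx) -0.0003 z at bar 0.0219 std 0.00063  (tool z down: positive d/dcoverx = rear lower)
y extent [-0.1022  0.0459]
t 45.7 tcp [ 0.5634 -0.0371  0.1548] yaw(y axis) -95.05 F [-0.7 -0.3 -1.8] op 0.0119 q7 0.088
t 45.75 tcp [ 0.5636 -0.0373  0.1549] yaw(y axis) -95.09 F [ 0.5 -0.3 -1.6] op 0.0118 q7 0.088
```

View pics/w32.png

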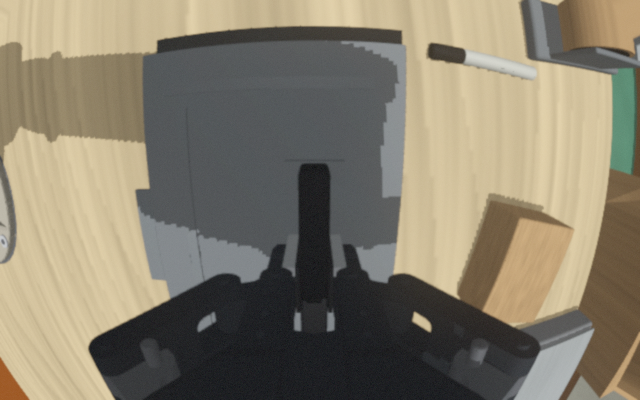

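View pics/s32.png

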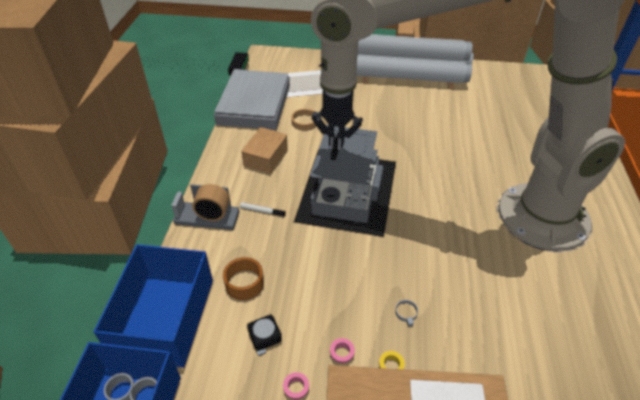

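```bash
python3 - <<'E'
import cv2
p=cv2.imread('pics/s32.png')[110:240,280:410];cv2.imwrite('pics/s32c.png',cv2.resize(p,None,fx=4.5,fy=4.5,interpolation=cv2.INTER_CUBIC))
p=cv2.imread('pics/t32.png')[140:280,280:540];cv2.imwrite('pics/t32c.png',cv2.resize(p,None,fx=3,fy=3,interpolation=cv2.INTER_CUBIC))
E
```

```text
(no output)
```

View pics/s32c.png

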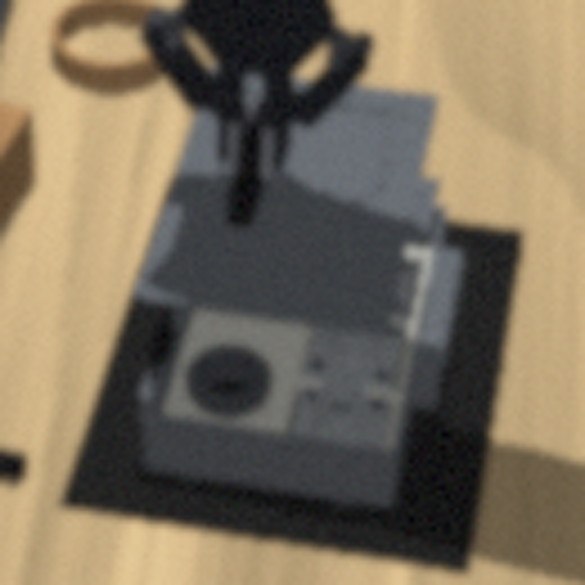

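View pics/t32c.png

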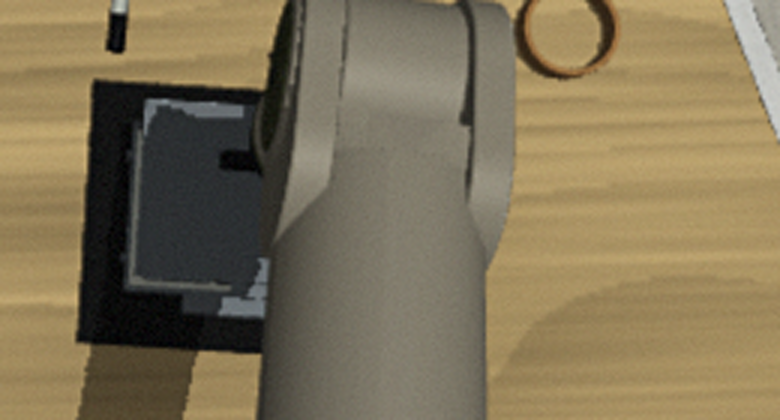

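I'll check that nothing was knocked inside the case before covering it, so I'm backing off to the side.

Request:
step_arm(
  commands=[
    [1,0,-40,20,0],
    [1,0,-45,20,0],
    [1,0,-45,20,0],
    [1,0,-40,20,0],
    [1,0,-10,0,0],
  ],
)

```text
clock: 46.3
tool_pos: [0.5628, -0.2237, 0.2386]
tcp_rot: [[0.096, 0.995, 0.005], [0.995, -0.096, -0.005], [-0.004, 0.005, -1.0]]
force: [-0.2, -0.5, -1.6]
opening: 0.0117
```

```bash
python3 shot.py w33; python3 shot.py s33 side; python3 - <<'E'
import cv2
p=cv2.imread('pics/s33.png')[130:240,290:410];cv2.imwrite('pics/s33c.png',cv2.resize(p,None,fx=5,fy=5,interpolation=cv2.INTER_CUBIC))
E
```

```text
t 46.3 tcp [ 0.5628 -0.2237  0.2386] yaw(y axis) -95.49 F [-0.2 -0.5 -1.6] op 0.0117 q7 0.413
t 46.35 tcp [ 0.5626 -0.2226  0.2369] yaw(y axis) -95.46 F [-0.5 -0.2 -3.4] op 0.0121 q7 0.412
```

View pics/s33c.png

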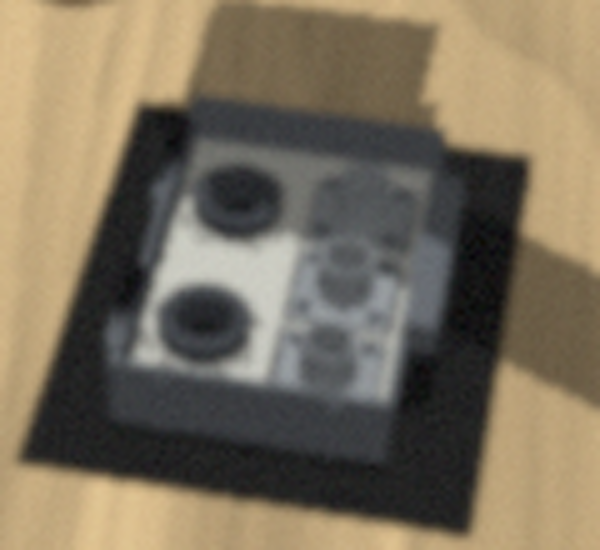

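View pics/w33.png

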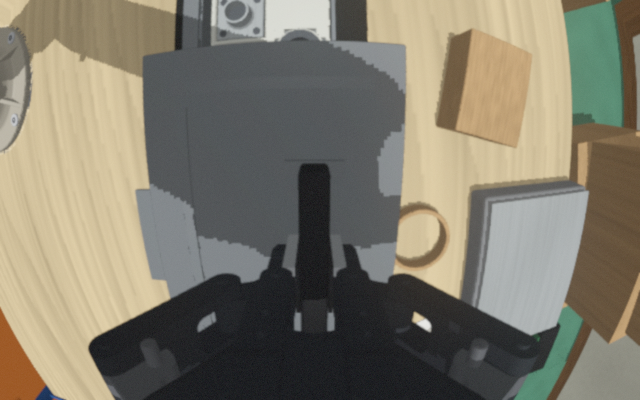

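All five are in place: rings at crop (240,198) and (205,322), flanges at (365,205), (347,275) and (327,355). Returning over the case.

Request:
step_arm(
  commands=[
    [1,1,40,-20,0.004],
    [1,1,40,-20,0],
    [1,1,40,-20,0],
    [1,1,40,-20,0],
    [1,0,24,-10,0],
  ],
)

```text
clock: 46.9
tool_pos: [0.5664, -0.0248, 0.1421]
tcp_rot: [[0.076, 0.997, -0.004], [0.997, -0.076, 0.002], [0.002, -0.004, -1.0]]
force: [-0.2, 0.8, -1.5]
opening: 0.0122
```

Request:
step_arm(
  commands=[
    [1,0,0,0,0],
    [1,0,0,0,0],
    [1,0,0,0,0],
    [1,0,0,0,0],
  ],
)

```text
clock: 47.3
tool_pos: [0.5682, -0.0324, 0.1454]
tcp_rot: [[0.084, 0.996, 0.001], [0.996, -0.084, -0.0], [-0.0, 0.001, -1.0]]
force: [-0.5, 0.3, -2.3]
opening: 0.012
```

Request:
step_arm(
  commands=[
    [1,-0.5,-3.6,-20,-0.003],
    [1,0,0,-20,0],
    [1,0,0,-7,0],
    [1,0,0,0,0],
    [1,0,0,0,0],
  ],
)

```text
clock: 47.8
tool_pos: [0.5682, -0.0352, 0.0988]
tcp_rot: [[0.085, 0.996, 0.001], [0.996, -0.085, -0.0], [0.0, 0.001, -1.0]]
force: [0.5, 0.3, -1.4]
opening: 0.0118
```

```bash
python3 shot.py w34; python3 shot.py s34 side; python3 - <<'E'
import cv2
p=cv2.imread('pics/s34.png')[110:240,280:420];cv2.imwrite('pics/s34c.png',cv2.resize(p,None,fx=4.5,fy=4.5,interpolation=cv2.INTER_CUBIC))
E
```

```text
t 47.8 tcp [ 0.5682 -0.0352  0.0988] yaw(y axis) -94.9 F [ 0.5  0.3 -1.4] op 0.0118 q7 0.121
t 47.85 tcp [ 0.5684 -0.0351  0.099 ] yaw(y axis) -94.89 F [-0.1  0.3 -1. ] op 0.0114 q7 0.121
```

View pics/s34c.png

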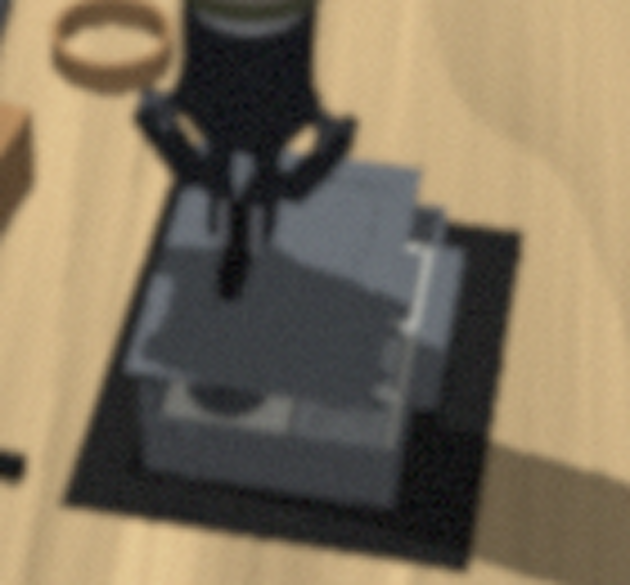

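View pics/w34.png

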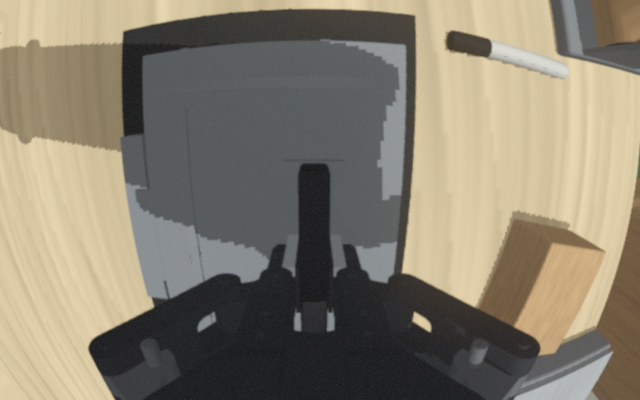

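Request:
step_arm(
  commands=[
    [1,-0.5,-1,-6,0],
    [1,0,0,0,0],
    [1,0,0,0,0],
    [1,0,0,-2,0],
    [1,0,0,0,0],
  ],
  force=20,
)

```text
clock: 48.4
tool_pos: [0.5675, -0.0358, 0.0903]
tcp_rot: [[0.085, 0.996, 0.001], [0.996, -0.085, 0.0], [0.0, 0.001, -1.0]]
force: [0.1, -0.1, 1.6]
opening: 0.0117
```

Request:
step_arm(
  commands=[
    [1,0,0,-1,0],
    [1,0,0,0,0],
    [1,0,0,-1,0],
    [1,0,0,0,0],
    [1,0,0,0,0],
  ],
)

```text
clock: 48.9
tool_pos: [0.5684, -0.0359, 0.0896]
tcp_rot: [[0.085, 0.996, 0.003], [0.996, -0.085, 0.0], [0.001, 0.003, -1.0]]
force: [-2.5, 0.1, 9.7]
opening: 0.0118
```

```bash
python3 shot.py w35; python3 tilt.py w35
```

```text
t 48.9 tcp [ 0.5684 -0.0359  0.0896] yaw(y axis) -94.87 F [-2.5  0.1  9.7] op 0.0118 q7 0.129
n 29875 plate top in tool: dz/dx(tool) -0.0012 dz/d(coverx) -0.0129 z at bar 0.0218 std 0.00064  (tool z down: positive d/dcoverx = rear lower)
y extent [-0.1026  0.046 ]
```

Request:
step_arm(
  commands=[
    [1,0,0,-1,0],
    [1,0,0,0,0],
    [1,0,0,0,0],
  ],
  force=20,
)

```text
clock: 49.25
tool_pos: [0.569, -0.0359, 0.0892]
tcp_rot: [[0.085, 0.996, 0.004], [0.996, -0.085, 0.001], [0.001, 0.004, -1.0]]
force: [-2.9, -0.2, 13.7]
opening: 0.012
```

```bash
python3 shot.py w36; python3 tilt.py w36
```

```text
t 49.25 tcp [ 0.569  -0.0359  0.0892] yaw(y axis) -94.87 F [-2.9 -0.2 13.7] op 0.012 q7 0.13
n 29774 plate top in tool: dz/dx(tool) -0.0013 dz/d(coverx) -0.0176 z at bar 0.0218 std 0.00063  (tool z down: positive d/dcoverx = rear lower)
y extent [-0.1027  0.0461]
```

Contact with the clips came at the height I worked out, but the deep grip resists tilting (13.7 N for 0.018 rad). I'll put the cover down on the bench and regrip with the fingertips only near the top of the bar, so it can pivot.

Request:
step_arm(
  commands=[
    [1,0,0,20,0],
    [1,0,0,35,0],
    [1,-5,-30,10,0],
    [1,-10,-40,0,0],
    [1,-10,-45,0,0],
  ],
  force=80,
)

```text
clock: 49.8
tool_pos: [0.5424, -0.1506, 0.1523]
tcp_rot: [[0.082, 0.997, 0.001], [0.997, -0.082, 0.001], [0.001, 0.001, -1.0]]
force: [1.2, -0.9, -2.3]
opening: 0.0117
```

Request:
step_arm(
  commands=[
    [1,-10,-45,0,0],
    [1,-10,-45,0,0],
    [1,-10,-45,0,0],
    [1,-10,-45,-20,0],
    [1,0,0,-40,0],
  ],
)

```text
clock: 50.3
tool_pos: [0.4998, -0.3407, 0.095]
tcp_rot: [[0.095, 0.995, 0.005], [0.995, -0.095, -0.008], [-0.008, 0.005, -1.0]]
force: [0.8, -0.4, -2.2]
opening: 0.0117
```

Request:
step_arm(
  commands=[
    [1,0,0,-35,0],
    [1,0,0,0,0],
    [1,0,0,0,0],
    [1,0,0,0,0],
  ],
)

```text
clock: 50.7
tool_pos: [0.5035, -0.3311, 0.0592]
tcp_rot: [[0.084, 0.996, 0.003], [0.996, -0.084, -0.001], [-0.001, 0.003, -1.0]]
force: [0.3, -0.8, -1.6]
opening: 0.0119
```

```bash
python3 shot.py w37; python3 tilt.py w37
```

```text
t 50.7 tcp [ 0.5035 -0.3311  0.0592] yaw(y axis) -94.83 F [ 0.3 -0.8 -1.6] op 0.0119 q7 0.726
n 29935 plate top in tool: dz/dx(tool) -0.0018 dz/d(coverx) -0.0011 z at bar 0.0219 std 0.00063  (tool z down: positive d/dcoverx = rear lower)
y extent [-0.1023  0.0458]
```

View pics/w37.png

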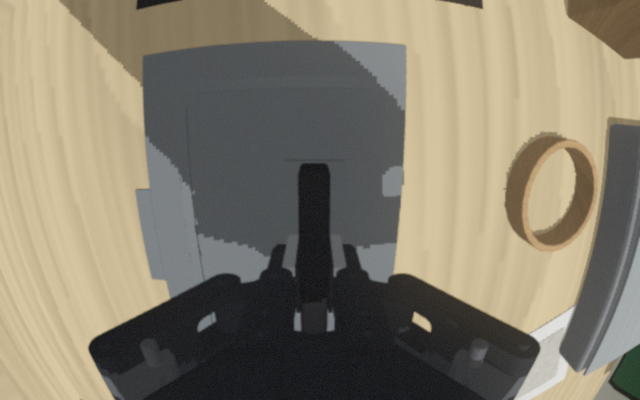

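Request:
step_arm(
  commands=[
    [1,0,0,-20,0],
    [1,0,0,-10,0],
    [1,0,0,0,0],
    [1,0,0,-3,0],
    [1,0,0,0,0],
  ],
)

```text
clock: 51.25
tool_pos: [0.5028, -0.3309, 0.0253]
tcp_rot: [[0.085, 0.996, 0.001], [0.996, -0.085, -0.0], [-0.0, 0.001, -1.0]]
force: [-1.9, 1.0, 2.3]
opening: 0.0116
```

Request:
step_arm(
  commands=[
    [1,0,0,-0.5,0],
    [0.3,0,0,0,0],
    [0.3,0,0,0,0],
    [0.3,0,0,9,0],
    [0.3,0,0,0,0],
  ],
)

```text
clock: 51.75
tool_pos: [0.5029, -0.3312, 0.0341]
tcp_rot: [[0.085, 0.996, 0.002], [0.996, -0.085, -0.001], [-0.001, 0.002, -1.0]]
force: [0.4, 0.1, -0.8]
opening: 0.0297
```

Request:
step_arm(
  commands=[
    [0.3,0,0,0,0],
    [0.3,0,0,0,0],
    [0.3,0,0,0,0],
  ],
)

```text
clock: 52.05
tool_pos: [0.5021, -0.3304, 0.0324]
tcp_rot: [[0.085, 0.996, -0.0], [0.996, -0.085, 0.0], [0.0, -0.0, -1.0]]
force: [0.8, 0.1, 0.1]
opening: 0.0299
```

Request:
step_arm(
  commands=[
    [0.3,0,0,3,0],
    [0.3,0,0,0,0],
    [1,0,0,0,0],
    [1,0,0,0,0],
    [1,0,0,0,0],
  ],
  force=60,
)

```text
clock: 52.55
tool_pos: [0.5023, -0.3307, 0.0359]
tcp_rot: [[0.085, 0.996, 0.0], [0.996, -0.085, -0.0], [-0.0, 0.0, -1.0]]
force: [-1.0, 0.6, 3.5]
opening: 0.0116
```

Request:
step_arm(
  commands=[
    [1,0,0,0,0],
    [1,0,0,10,0],
    [1,0,0,20,0],
    [1,0,0,0,0],
    [1,0,0,0,0],
  ],
)

```text
clock: 53.05
tool_pos: [0.5024, -0.3305, 0.0656]
tcp_rot: [[0.085, 0.996, 0.001], [0.996, -0.085, -0.0], [-0.0, 0.001, -1.0]]
force: [0.8, 1.1, -2.5]
opening: 0.0111
```

```bash
python3 shot.py w38; python3 tilt.py w38 .032
```

```text
t 53.05 tcp [ 0.5024 -0.3305  0.0656] yaw(y axis) -94.86 F [ 0.8  1.1 -2.5] op 0.0111 q7 0.721
n 26625 plate top in tool: dz/dx(tool) -0.0027 dz/d(coverx) -0.0042 z at bar 0.0325 std 0.00063  (tool z down: positive d/dcoverx = rear lower)
y extent [-0.1023  0.046 ]
```

View pics/w38.png

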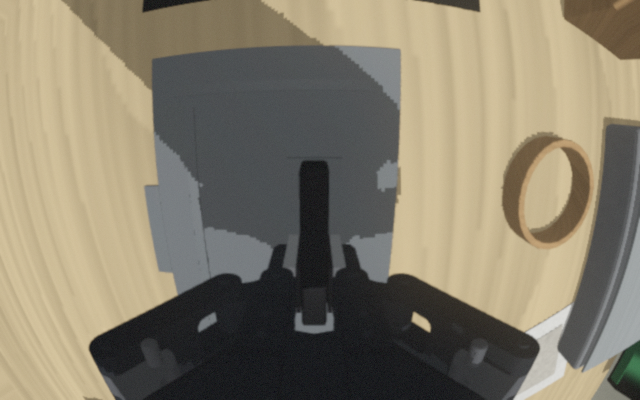

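Request:
step_arm(
  commands=[
    [1,0,0,0,0],
    [1,0,0,0,0],
    [1,0,0,0,0],
  ],
  force=20,
)

```text
clock: 53.4
tool_pos: [0.5019, -0.3304, 0.065]
tcp_rot: [[0.085, 0.996, -0.001], [0.996, -0.085, 0.0], [0.0, -0.001, -1.0]]
force: [-0.2, -1.1, -1.1]
opening: 0.0116
```

```bash
python3 shot.py w39; python3 tilt.py w39 .032
```

```text
t 53.4 tcp [ 0.5019 -0.3304  0.065 ] yaw(y axis) -94.87 F [-0.2 -1.1 -1.1] op 0.0116 q7 0.721
n 26621 plate top in tool: dz/dx(tool) -0.0024 dz/d(coverx) -0.0041 z at bar 0.0325 std 0.00063  (tool z down: positive d/dcoverx = rear lower)
y extent [-0.1025  0.046 ]
```

Request:
step_arm(
  commands=[
    [1,0,0,30,0],
    [1,0,0,40,0],
    [1,4,20,20,0],
    [1,8,35,10,0],
    [1,8,35,0,0],
  ],
  force=60,
)

```text
clock: 53.95
tool_pos: [0.523, -0.2409, 0.1676]
tcp_rot: [[0.087, 0.996, 0.003], [0.996, -0.087, -0.001], [-0.001, 0.003, -1.0]]
force: [0.8, 0.9, -2.6]
opening: 0.0114
```

Request:
step_arm(
  commands=[
    [1,8,35,0,0],
    [1,8,35,0,0],
    [1,8,35,0,0],
    [1,8,35,0,0],
    [1,8,35,0,0],
  ],
)

```text
clock: 54.45
tool_pos: [0.5623, -0.0642, 0.1656]
tcp_rot: [[0.085, 0.996, 0.0], [0.996, -0.085, 0.0], [0.0, 0.0, -1.0]]
force: [0.5, 0.5, -2.1]
opening: 0.0113
```

Request:
step_arm(
  commands=[
    [1,5,20,0,0],
    [1,0,9,0,0],
    [1,0,0,0,0],
    [1,0,0,0,0],
    [1,0,0,0,0],
  ],
)

```text
clock: 54.95
tool_pos: [0.5669, -0.0388, 0.1657]
tcp_rot: [[0.088, 0.996, 0.0], [0.996, -0.088, -0.001], [-0.001, 0.0, -1.0]]
force: [0.1, -0.4, -2.0]
opening: 0.0117
```

```bash
python3 shot.py w40; python3 tilt.py w40 .032
```

```text
t 54.95 tcp [ 0.5669 -0.0388  0.1657] yaw(y axis) -95.04 F [ 0.1 -0.4 -2. ] op 0.0117 q7 0.093
n 26602 plate top in tool: dz/dx(tool) -0.0022 dz/d(coverx) -0.0048 z at bar 0.0325 std 0.00064  (tool z down: positive d/dcoverx = rear lower)
y extent [-0.1028  0.046 ]
```

Request:
step_arm(
  commands=[
    [1,0.3,2.2,-25,0],
    [1,0,0,-25,0],
    [1,0,0,-10,0],
    [1,0,0,0,0],
    [1,0,0,0,0],
  ],
)

```text
clock: 55.5
tool_pos: [0.5679, -0.035, 0.1064]
tcp_rot: [[0.086, 0.996, 0.001], [0.996, -0.086, -0.0], [-0.0, 0.001, -1.0]]
force: [0.5, 0.4, -2.5]
opening: 0.0115
```

Request:
step_arm(
  commands=[
    [1,0,0,-2,0],
    [1,0,0,0,0],
    [1,0,0,-1,0],
    [1,0,0,0,0],
    [1,0,0,0,0],
  ],
  force=20,
)

```text
clock: 56.0
tool_pos: [0.5675, -0.0342, 0.1027]
tcp_rot: [[0.085, 0.996, 0.0], [0.996, -0.085, 0.0], [0.0, 0.0, -1.0]]
force: [-0.6, 0.7, -2.4]
opening: 0.0112
```

```bash
python3 shot.py w41; python3 tilt.py w41 .032
```

```text
t 56.0 tcp [ 0.5675 -0.0342  0.1027] yaw(y axis) -94.86 F [-0.6  0.7 -2.4] op 0.0112 q7 0.121
n 26750 plate top in tool: dz/dx(tool) -0.0024 dz/d(coverx) -0.005 z at bar 0.0325 std 0.00064  (tool z down: positive d/dcoverx = rear lower)
y extent [-0.1029  0.046 ]
```

Request:
step_arm(
  commands=[
    [1,0,-1.8,-1,0],
    [1,0,0,0,0],
    [1,0,0,-1,0],
    [1,0,0,0,0],
    [1,0,0,0,0],
  ],
)

```text
clock: 56.55
tool_pos: [0.5675, -0.0363, 0.1007]
tcp_rot: [[0.085, 0.996, -0.0], [0.996, -0.085, -0.0], [-0.0, -0.0, -1.0]]
force: [-1.1, -0.4, 0.3]
opening: 0.0114
```

Request:
step_arm(
  commands=[
    [1,0,0,-1,0],
    [1,0,0,0,0],
    [1,0,0,0,0],
  ],
)

```text
clock: 56.85
tool_pos: [0.5678, -0.0363, 0.0999]
tcp_rot: [[0.085, 0.996, 0.001], [0.996, -0.085, -0.0], [0.0, 0.001, -1.0]]
force: [-1.6, 0.2, 4.8]
opening: 0.0115
```

```bash
python3 shot.py w42; python3 tilt.py w42 .032
```

```text
t 56.85 tcp [ 0.5678 -0.0363  0.0999] yaw(y axis) -94.87 F [-1.6  0.2  4.8] op 0.0115 q7 0.126
n 26517 plate top in tool: dz/dx(tool) -0.0018 dz/d(coverx) -0.0289 z at bar 0.0325 std 0.00064  (tool z down: positive d/dcoverx = rear lower)
y extent [-0.1021  0.0466]
```

Request:
step_arm(
  commands=[
    [1,0,0,-1,0],
    [1,0,0,0,0],
    [1,0,0,0,0],
  ],
)

```text
clock: 57.2
tool_pos: [0.568, -0.0363, 0.0992]
tcp_rot: [[0.085, 0.996, 0.001], [0.996, -0.085, 0.0], [0.0, 0.001, -1.0]]
force: [-2.2, -0.7, 7.2]
opening: 0.0117
```

```bash
python3 shot.py w43; python3 tilt.py w43 .032
```

```text
t 57.2 tcp [ 0.568  -0.0363  0.0992] yaw(y axis) -94.87 F [-2.2 -0.7  7.2] op 0.0117 q7 0.127
n 26427 plate top in tool: dz/dx(tool) -0.0015 dz/d(coverx) -0.0443 z at bar 0.0324 std 0.00064  (tool z down: positive d/dcoverx = rear lower)
y extent [-0.1014  0.047 ]
```

Request:
step_arm(
  commands=[
    [1,0,0,-1,0],
    [1,0,0,0,0],
    [1,0,0,0,0],
  ],
)

```text
clock: 57.55
tool_pos: [0.5683, -0.0363, 0.0986]
tcp_rot: [[0.085, 0.996, 0.002], [0.996, -0.085, 0.0], [0.0, 0.002, -1.0]]
force: [-4.3, -0.9, 9.6]
opening: 0.0113
```

```bash
python3 shot.py w44; python3 tilt.py w44 .032
```

```text
t 57.55 tcp [ 0.5683 -0.0363  0.0986] yaw(y axis) -94.88 F [-4.3 -0.9  9.6] op 0.0113 q7 0.127
n 26025 plate top in tool: dz/dx(tool) -0.0016 dz/d(coverx) -0.0566 z at bar 0.0324 std 0.00062  (tool z down: positive d/dcoverx = rear lower)
y extent [-0.1014  0.0472]
```

Request:
step_arm(
  commands=[
    [1,-2.5,0.2,0,0],
    [1,0,0,-1,0],
    [1,0,0,0,0],
    [1,0,0,-1,0],
    [1,0,0,0,0],
  ],
)

```text
clock: 58.1
tool_pos: [0.5668, -0.0363, 0.0974]
tcp_rot: [[0.085, 0.996, 0.004], [0.996, -0.085, 0.0], [0.001, 0.004, -1.0]]
force: [-3.5, -0.9, 13.2]
opening: 0.0114
```

```bash
python3 shot.py w45; python3 tilt.py w45 .032
```

```text
t 58.1 tcp [ 0.5668 -0.0363  0.0974] yaw(y axis) -94.88 F [-3.5 -0.9 13.2] op 0.0114 q7 0.127
n 26580 plate top in tool: dz/dx(tool) -0.001 dz/d(coverx) -0.0819 z at bar 0.0324 std 0.00063  (tool z down: positive d/dcoverx = rear lower)
y extent [-0.1144  0.0478]
```

Request:
step_arm(
  commands=[
    [1,0,0,-1,0],
    [1,0,0,0,0],
    [1,0,0,-1,0],
    [1,0,0,0,0],
    [1,0,0,0,0],
  ],
)

```text
clock: 58.65
tool_pos: [0.5662, -0.0361, 0.095]
tcp_rot: [[0.085, 0.996, 0.003], [0.996, -0.085, 0.0], [0.001, 0.003, -1.0]]
force: [-3.3, -0.6, 12.0]
opening: 0.0111
```

```bash
python3 shot.py w46; python3 tilt.py w46 .032;python3 shot.py s46 side;python3 - <<'E'
import cv2
p=cv2.imread('pics/s46.png')[110:240,280:420];cv2.imwrite('pics/s46c.png',cv2.resize(p,None,fx=4.5,fy=4.5,interpolation=cv2.INTER_CUBIC))
E
```

```text
t 58.65 tcp [ 0.5662 -0.0361  0.095 ] yaw(y axis) -94.88 F [-3.3 -0.6 12. ] op 0.0111 q7 0.128
n 25772 plate top in tool: dz/dx(tool) -0.0004 dz/d(coverx) -0.1348 z at bar 0.032 std 0.00063  (tool z down: positive d/dcoverx = rear lower)
y extent [-0.1086  0.0489]
t 58.7 tcp [ 0.5662 -0.0361  0.095 ] yaw(y axis) -94.88 F [-3.4 -0.6 11.9] op 0.0114 q7 0.128
```

View pics/s46c.png

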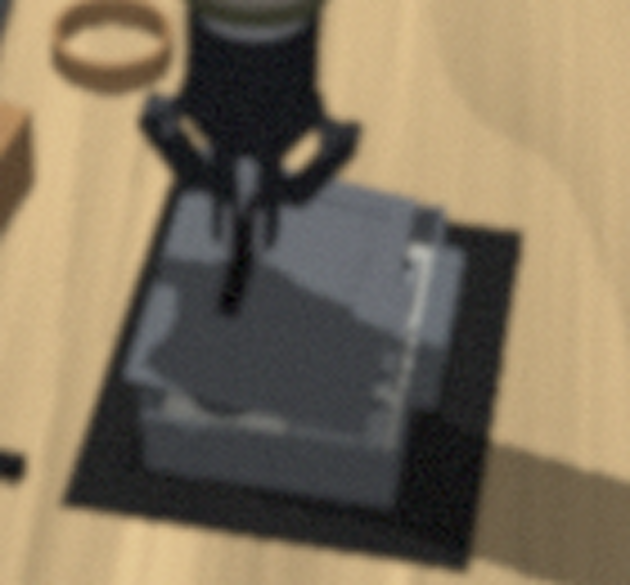

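View pics/w46.png

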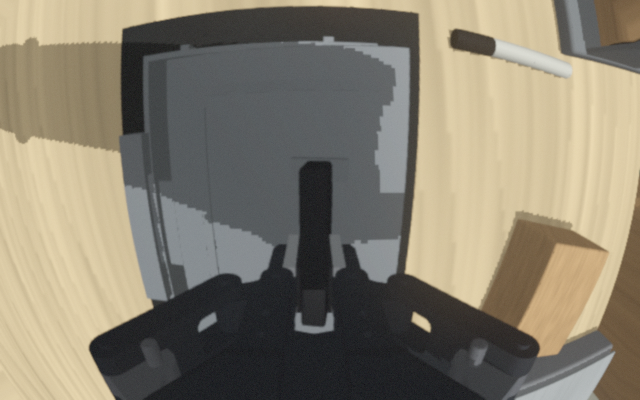

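```bash
cat > lip.py <<'E'
from h import *
import pickle,sys
tag=sys.argv[1]
s,p,d=pickle.load(open(f'pics/{tag}.pkl','rb'));C=wcloud(d,s)
O=np.array([.5283,-.0328,0]);a=np.radians(-4.97);X=np.array([np.cos(a),np.sin(a)]);Y=np.array([-X[1],X[0]])
cx=(C[...,:2]-O[:2])@X;cy=(C[...,:2]-O[:2])@Y;cz=C[...,2]
hs=cv2.cvtColor(p,cv2.COLOR_RGB2HSV)
T=np.array(s['tool_pos']);tx=(T[:2]-O[:2])@X;ty=(T[:2]-O[:2])@Y
m=(d>0)&(hs[...,1]<70)&(cx<tx+.04)&(cx>-.05)&(np.abs(cx-tx)>.014)&(cy>.02)&(cy<.1)&(cz>.042)&(cz<.085)
q=np.c_[cx[m],cy[m],cz[m]]
for _ in range(5):
    A=np.c_[q[:,:2],np.ones(len(q))];k=np.linalg.lstsq(A,q[:,2],rcond=None)[0];r=q[:,2]-A@k;q=q[np.abs(r)<max(.0012,2*r.std())]
rail=(d>0)&(cx<-.073)&(cx>-.084)&(np.abs(cy)<.03)&(cz>.05)&(cz<.06)
print('tool case xy',round(tx*1e3,1),round(ty*1e3,1),'tilt',k[0].round(4),'roll',k[1].round(4),'rail top z',np.median(cz[rail]).round(4) if rail.sum() else None,rail.sum())
# plate edges: residual-consistent pixels
A=np.stack([cx,cy,np.ones_like(cx)],-1)@k
on=(np.abs(cz-A)<.0015)&(cy>.045)&(cy<.1)
rear=np.percentile(cx[on],99.7);fr=np.percentile(cx[on&(hs[...,1]<70)],.3)
on2=(np.abs(cz-A)<.0025)&(np.abs(cy)<.028)&(cx<-.04);
print('plate front/rear x (top)',fr.round(4),rear.round(4),'len',(rear-fr).round(4), 'lip min x',np.percentile(cx[on2],.5).round(4) if on2.sum()>20 else None)
c=np.cos(np.arctan(k[0]));org=rear-.072*c   # ~cover origin x (top)
for nm,x in(('tip from rear',rear-.153*c),):
    zt=k[2]+k[0]*x; print(nm,'x',x.round(4),'plate-top-plane z',zt.round(4),'=> lip bottom z',(zt-.004).round(4),'rear underside z',(k[2]+k[0]*rear-.004).round(4))
E
python3 lip.py w46; python3 lip.py w42
```

```text
tool case xy 38.0 -0.0 tilt 0.1373 roll 0.0007 rail top z 0.0554 1079
plate front/rear x (top) -0.0692 0.0867 len 0.1559 lip min x -0.0735
tip from rear x -0.0649 plate-top-plane z 0.0489 => lip bottom z 0.0449 rear underside z 0.0657
tool case xy 39.6 -0.1 tilt 0.0292 roll 0.0011 rail top z 0.0555 1050
plate front/rear x (top) -0.0544 0.0859 len 0.1403 lip min x -0.0664
tip from rear x -0.067 plate-top-plane z 0.0644 => lip bottom z 0.0604 rear underside z 0.0649
```

Request:
step_arm(
  commands=[
    [1,0,0,1,0],
    [1,0,0,0,0],
    [1,0,0,0,0],
  ],
)

```text
clock: 59.05
tool_pos: [0.5659, -0.0361, 0.0956]
tcp_rot: [[0.085, 0.996, 0.002], [0.996, -0.085, 0.0], [0.0, 0.002, -1.0]]
force: [-3.2, -1.4, 9.1]
opening: 0.0115
```

```bash
python3 shot.py w47; python3 lip.py w47
```

```text
t 59.05 tcp [ 0.5659 -0.0361  0.0956] yaw(y axis) -94.87 F [-3.2 -1.4  9.1] op 0.0115 q7 0.128
tool case xy 37.8 -0.0 tilt 0.1233 roll 0.0003 rail top z 0.0554 1086
plate front/rear x (top) -0.0538 0.0862 len 0.14 lip min x -0.0708
tip from rear x -0.0657 plate-top-plane z 0.0509 => lip bottom z 0.0469 rear underside z 0.0656
```

Request:
step_arm(
  commands=[
    [1,-2,0.2,-0.1,0],
    [1,-2,0.2,-0.2,0],
    [1,0,0,0,0],
    [1,0,0,0,0],
  ],
)

```text
clock: 59.5
tool_pos: [0.563, -0.0356, 0.0955]
tcp_rot: [[0.085, 0.996, 0.005], [0.996, -0.085, -0.0], [0.0, 0.005, -1.0]]
force: [1.7, -0.5, 5.7]
opening: 0.0113
```

```bash
python3 shot.py w48; python3 lip.py w48
```

```text
t 59.5 tcp [ 0.563  -0.0356  0.0955] yaw(y axis) -94.86 F [ 1.7 -0.5  5.7] op 0.0113 q7 0.125
tool case xy 34.8 0.2 tilt 0.1249 roll 0.0012 rail top z 0.0555 1104
plate front/rear x (top) -0.057 0.0834 len 0.1404 lip min x -0.0706
tip from rear x -0.0684 plate-top-plane z 0.0506 => lip bottom z 0.0466 rear underside z 0.0656
```

Request:
step_arm(
  commands=[
    [1,-2,0.2,0,0],
    [1,-2,0.2,0,0],
    [1,0,0,0,0],
    [1,0,0,0,0],
  ],
)

```text
clock: 59.95
tool_pos: [0.558, -0.035, 0.0949]
tcp_rot: [[0.085, 0.996, 0.002], [0.996, -0.085, 0.0], [0.0, 0.002, -1.0]]
force: [3.4, -0.5, 5.4]
opening: 0.0115
```

```bash
python3 shot.py w49; python3 lip.py w49
```

```text
t 59.95 tcp [ 0.558  -0.035   0.0949] yaw(y axis) -94.85 F [ 3.4 -0.5  5.4] op 0.0115 q7 0.123
tool case xy 29.8 0.4 tilt 0.1277 roll 0.0009 rail top z 0.0555 1145
plate front/rear x (top) -0.0618 0.0782 len 0.1401 lip min x -0.0718
tip from rear x -0.0735 plate-top-plane z 0.0496 => lip bottom z 0.0456 rear underside z 0.065
```

Request:
step_arm(
  commands=[
    [1,-2,0.2,0,0],
    [1,-2,0.2,0,0],
    [1,0,0,0,0],
    [1,0,0,0,0],
  ],
)

```text
clock: 60.4
tool_pos: [0.5514, -0.0345, 0.0929]
tcp_rot: [[0.085, 0.996, -0.004], [0.996, -0.085, 0.0], [-0.0, -0.004, -1.0]]
force: [0.6, 0.6, -3.2]
opening: 0.0113
```

```bash
python3 shot.py w50; python3 lip.py w50;python3 - <<'E'
import cv2
p=cv2.imread('pics/w50.png')[20:300,90:420];cv2.imwrite('pics/w50c.png',cv2.resize(p,None,fx=2.1,fy=2.1,interpolation=cv2.INTER_CUBIC))
E
```

```text
t 60.4 tcp [ 0.5514 -0.0345  0.0929] yaw(y axis) -94.86 F [ 0.6  0.6 -3.2] op 0.0113 q7 0.12
tool case xy 23.2 0.3 tilt 0.0887 roll 0.0012 rail top z 0.0555 1189
plate front/rear x (top) -0.0696 0.0754 len 0.145 lip min x -0.0766
tip from rear x -0.077 plate-top-plane z 0.052 => lip bottom z 0.048 rear underside z 0.0615
```

View pics/w50c.png

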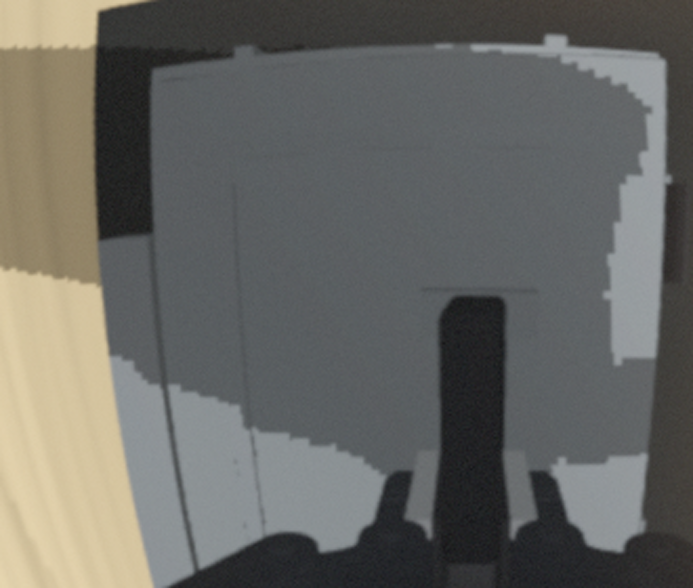

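Request:
step_arm(
  commands=[
    [1,-1.5,0.1,-1,0],
    [1,0,0,0,0],
    [1,0,0,0,0],
  ],
)

```text
clock: 60.75
tool_pos: [0.5511, -0.0346, 0.0929]
tcp_rot: [[0.085, 0.996, -0.001], [0.996, -0.085, 0.0], [0.0, -0.001, -1.0]]
force: [0.2, -0.8, -3.0]
opening: 0.0112
```

```bash
python3 shot.py w51; python3 lip.py w51
```

```text
t 60.75 tcp [ 0.5511 -0.0346  0.0929] yaw(y axis) -94.87 F [ 0.2 -0.8 -3. ] op 0.0112 q7 0.119
tool case xy 22.8 0.2 tilt 0.089 roll 0.0014 rail top z 0.0555 1211
plate front/rear x (top) -0.0698 0.0754 len 0.1452 lip min x -0.0776
tip from rear x -0.077 plate-top-plane z 0.052 => lip bottom z 0.048 rear underside z 0.0616
```

Request:
step_arm(
  commands=[
    [1,-1.5,0.1,-0.5,0],
    [1,-1,0.1,-0.5,0],
    [1,0,0,0,0],
    [1,0,0,0,0],
  ],
)

```text
clock: 61.2
tool_pos: [0.5508, -0.0346, 0.0933]
tcp_rot: [[0.085, 0.996, 0.004], [0.996, -0.085, -0.0], [0.0, 0.004, -1.0]]
force: [6.1, -0.2, -1.2]
opening: 0.0117
```

```bash
python3 shot.py w52; python3 lip.py w52
```

```text
t 61.2 tcp [ 0.5508 -0.0346  0.0933] yaw(y axis) -94.87 F [ 6.1 -0.2 -1.2] op 0.0117 q7 0.118
tool case xy 22.5 0.2 tilt 0.0935 roll 0.0008 rail top z 0.0555 1210
plate front/rear x (top) -0.0697 0.0741 len 0.1438 lip min x -0.0774
tip from rear x -0.0782 plate-top-plane z 0.0519 => lip bottom z 0.0479 rear underside z 0.0621
```

Request:
step_arm(
  commands=[
    [1,1,0,0,0],
    [1,0,0,-1,0],
    [0.6,0,0,0,0],
    [0.4,0,0,0,0],
    [0.4,0,0,0,0],
  ],
)

```text
clock: 61.75
tool_pos: [0.5493, -0.0344, 0.091]
tcp_rot: [[0.085, 0.996, -0.001], [0.996, -0.085, 0.0], [0.0, -0.002, -1.0]]
force: [-0.2, -0.6, -1.3]
opening: 0.0254
```

```bash
python3 shot.py w53; python3 lip.py w53
```

```text
t 61.75 tcp [ 0.5493 -0.0344  0.091 ] yaw(y axis) -94.87 F [-0.2 -0.6 -1.3] op 0.0254 q7 0.12
tool case xy 21.1 0.2 tilt 0.0768 roll 0.0018 rail top z 0.0554 1230
plate front/rear x (top) -0.0697 0.0752 len 0.1449 lip min x -0.0714
tip from rear x -0.0773 plate-top-plane z 0.0498 => lip bottom z 0.0458 rear underside z 0.0576
```

View pics/w53.png

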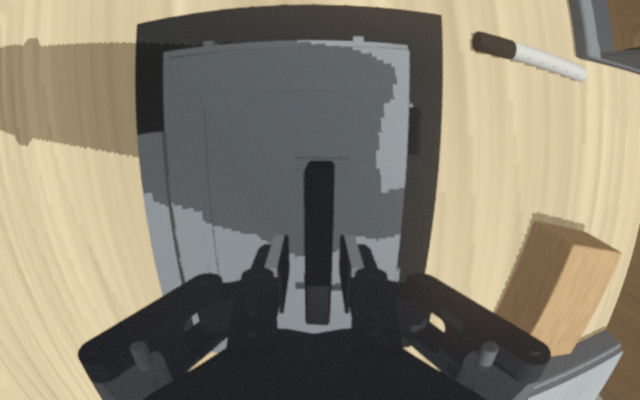

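Request:
step_arm(
  commands=[
    [0.4,0,0,-4,0],
    [0.4,-2,0.2,0,0],
    [0.4,-1.5,0.1,0,0],
    [0.4,0,0,0,0],
    [0.4,0,0,0,0],
  ],
)

```text
clock: 62.3
tool_pos: [0.5465, -0.0341, 0.0873]
tcp_rot: [[0.085, 0.996, 0.0], [0.996, -0.085, 0.0], [0.0, 0.0, -1.0]]
force: [-0.0, -0.1, 0.7]
opening: 0.0256
```

```bash
python3 shot.py w54; python3 lip.py w54
```

```text
t 62.3 tcp [ 0.5465 -0.0341  0.0873] yaw(y axis) -94.86 F [-0.  -0.1  0.7] op 0.0256 q7 0.12
tool case xy 18.3 0.3 tilt 0.0771 roll 0.0022 rail top z 0.0555 1279
plate front/rear x (top) -0.0696 0.0774 len 0.147 lip min x -0.0713
tip from rear x -0.0751 plate-top-plane z 0.05 => lip bottom z 0.046 rear underside z 0.0577
```

```bash
cat > bar.py <<'E'
from h import *
import pickle,sys
s,p,d=pickle.load(open(f'pics/{sys.argv[1]}.pkl','rb'));C=wcloud(d,s);T=np.array(s['tool_pos']);L=(C-T)@np.array(s['tcp_rot'])
m=(p.max(-1)<60)&(L[...,0]>.022)&(L[...,0]<.05)&(np.abs(L[...,1])<.04)&(d>0)
z=L[...,2][m];zt=np.percentile(z,5);q=L[m&(L[...,2]<zt+.003)]
print('bar top tool-z',zt.round(4),'tool-y range',np.percentile(q[:,1],[2,50,98]).round(4),'x max',q[:,0].max().round(4))
E
python3 bar.py w54; python3 bar.py w50
```

```text
bar top tool-z 0.0007 tool-y range [-0.002   0.0044  0.0106] x max 0.0434
bar top tool-z 0.003 tool-y range [-0.0071 -0.0006  0.0058] x max 0.0433
```

Request:
step_arm(
  commands=[
    [0.4,0,0,15,0],
    [1,0,0,10,0],
    [1,3,-0.3,0,0],
    [1,2,-0.1,0,0],
    [1,0,0,0,0],
  ],
  force=60,
)

```text
clock: 62.85
tool_pos: [0.5517, -0.0344, 0.1121]
tcp_rot: [[0.085, 0.996, -0.0], [0.996, -0.085, 0.0], [0.0, -0.0, -1.0]]
force: [-0.7, 0.3, 0.1]
opening: -0.0003
```

```bash
python3 shot.py w55; python3 lip.py w55
```

```text
t 62.85 tcp [ 0.5517 -0.0344  0.1121] yaw(y axis) -94.86 F [-0.7  0.3  0.1] op -0.0003 q7 0.107
tool case xy 23.5 0.4 tilt 0.0818 roll 0.0021 rail top z 0.0555 1078
plate front/rear x (top) -0.0697 0.078 len 0.1477 lip min x -0.0713
tip from rear x -0.0745 plate-top-plane z 0.0501 => lip bottom z 0.0461 rear underside z 0.0585
```

View pics/w55.png

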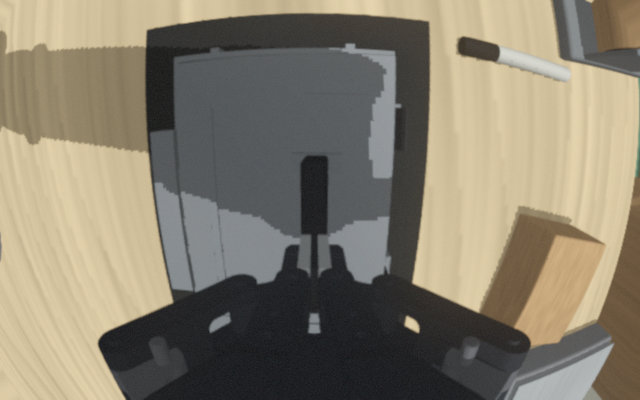

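Request:
step_arm(
  commands=[
    [1,0,0,-10,0],
    [1,0,0,-5,0],
    [1,0,0,0,0],
    [1,0,0,-2,0],
    [1,0,0,0,0],
  ],
)

```text
clock: 63.4
tool_pos: [0.5514, -0.0346, 0.0951]
tcp_rot: [[0.085, 0.996, -0.0], [0.996, -0.085, -0.0], [-0.0, -0.0, -1.0]]
force: [-0.2, 0.1, -0.6]
opening: 0.0001
```

Request:
step_arm(
  commands=[
    [1,0,0,-1.5,0],
    [1,0,0,0,0],
    [1,0,0,-1.5,0],
    [1,0,0,0,0],
  ],
)

```text
clock: 63.8
tool_pos: [0.5522, -0.0346, 0.0928]
tcp_rot: [[0.085, 0.996, 0.002], [0.996, -0.085, 0.0], [0.0, 0.002, -1.0]]
force: [1.2, -0.1, 3.7]
opening: 0.0001
```

Request:
step_arm(
  commands=[
    [1,0,0,-1.5,0],
    [1,0,0,0,0],
    [1,0,0,-1.5,0],
    [1,0,0,0,0],
  ],
)

```text
clock: 64.2
tool_pos: [0.5518, -0.0345, 0.0892]
tcp_rot: [[0.085, 0.996, 0.001], [0.996, -0.085, 0.0], [0.0, 0.001, -1.0]]
force: [0.7, -0.6, 2.9]
opening: 0.0004
```

Following the ramp down. Continuing.

Request:
step_arm(
  commands=[
    [1,0,0,-1.5,0],
    [1,0,0,0,0],
    [1,0,0,-1.5,0],
    [1,0,0,0,0],
  ],
)

```text
clock: 64.6
tool_pos: [0.5513, -0.0345, 0.0862]
tcp_rot: [[0.085, 0.996, -0.0], [0.996, -0.085, 0.0], [0.0, -0.0, -1.0]]
force: [1.0, 1.1, 4.7]
opening: 0.0003
```

Request:
step_arm(
  commands=[
    [1,0,0,-1.5,0],
    [1,0,0,0,0],
    [1,0,0,-1.5,0],
    [1,0,0,0,0],
  ],
)

```text
clock: 65.0
tool_pos: [0.5515, -0.0345, 0.0859]
tcp_rot: [[0.085, 0.996, 0.0], [0.996, -0.085, 0.002], [0.002, 0.0, -1.0]]
force: [-12.0, 1.3, 33.2]
opening: -0.0
```

```bash
python3 shot.py w56; python3 lip.py w56
```

```text
t 65.0 tcp [ 0.5515 -0.0345  0.0859] yaw(y axis) -94.89 F [-12.    1.3  33.2] op -0.0 q7 0.126
tool case xy 23.3 0.3 tilt -0.0022 roll 0.001 rail top z 0.0555 1271
plate front/rear x (top) -0.0699 0.0708 len 0.1407 lip min x -0.0718
tip from rear x -0.0822 plate-top-plane z 0.0496 => lip bottom z 0.0456 rear underside z 0.0453
```

Request:
step_arm(
  commands=[
    [1,0,0,5,0],
    [1,0,0,30,0],
    [1,0,0,45,0],
    [1,0,0,40,0],
    [1,0,-30,40,0],
  ],
)

```text
clock: 65.55
tool_pos: [0.5511, -0.0599, 0.2437]
tcp_rot: [[0.077, 0.997, -0.003], [0.997, -0.077, 0.002], [0.002, -0.003, -1.0]]
force: [0.8, 0.6, -0.8]
opening: 0.0
```

Request:
step_arm(
  commands=[
    [1,0,-40,0,0],
    [1,0,-40,0,0],
    [1,0,-30,0,0],
    [1,0,0,0,0],
    [1,0,0,0,0],
  ],
)

```text
clock: 66.05
tool_pos: [0.5507, -0.1749, 0.2424]
tcp_rot: [[0.087, 0.996, -0.002], [0.996, -0.087, 0.001], [0.0, -0.002, -1.0]]
force: [0.8, 0.2, -0.7]
opening: 0.0001
```

```bash
python3 shot.py w57; python3 shot.py s57 side; python3 - <<'E'
from h import *
import pickle
s,p,d=pickle.load(open('pics/w57.pkl','rb'));C=wcloud(d,s)
O=np.array([.5283,-.0328]);a=np.radians(-4.97);X=np.array([np.cos(a),np.sin(a)]);Y=np.array([-X[1],X[0]])
cx=(C[...,:2]-O)@X;cy=(C[...,:2]-O)@Y;cz=C[...,2]
m=(np.abs(cx)<.065)&(np.abs(cy)<.1)&(cz>.04)&(cz<.06)&(np.abs(cx-.025)>.012)
q=np.c_[cx[m],cy[m],cz[m]]
for _ in range(4):
    A=np.c_[q[:,:2],np.ones(len(q))];k=np.linalg.lstsq(A,q[:,2],rcond=None)[0];r=q[:,2]-A@k;q=q[np.abs(r)<.0015]
print('plane',k.round(4),'top z at rear',(k[2]+.07*k[0]).round(4),'front',(k[2]-.07*k[0]).round(4))
b=(np.abs(cx-.025)<.03)&(np.abs(cy)<.06)&(cz>.07)&(cz<.085);print('bar',cv2.minAreaRect((np.c_[cx[b],cy[b]]*1000).astype(np.float32)))
for y0 in(.06,-.06):
    c=(np.abs(cy-y0)<.011)&(cx>.06)&(cx<.1)&(cz>.052)&(cz<.075);print('clip',y0,c.sum(),np.percentile(cx[c],[2,50,98]).round(4) if c.sum() else None, np.percentile(cz[c],98).round(4))
cv2.imwrite('pics/w57c.png',cv2.resize(p[:280,120:520,::-1],None,fx=1.9,fy=1.9,interpolation=cv2.INTER_CUBIC))
q=pickle.load(open('pics/s57.pkl','rb'))[1];cv2.imwrite('pics/s57c.png',cv2.resize(q[120:240,280:420,::-1],None,fx=4.5,fy=4.5,interpolation=cv2.INTER_CUBIC))
E
```

```text
t 66.05 tcp [ 0.5507 -0.1749  0.2424] yaw(y axis) -94.98 F [ 0.8  0.2 -0.7] op 0.0001 q7 0.335
t 66.1 tcp [ 0.5512 -0.1736  0.2424] yaw(y axis) -94.84 F [-0.9  1.3 -0.3] op 0.0001 q7 0.335
plane [-0.0008 -0.0005  0.0495] top z at rear 0.0495 front 0.0496
bar ((24.179195404052734, -1.8732147216796875), (13.47370719909668, 88.43175506591797), 0.04047628119587898)
clip 0.06 6 [0.0691 0.0701 0.0725] 0.0601
clip -0.06 230 [0.0695 0.0737 0.0789] 0.0656
```

View pics/w57c.png

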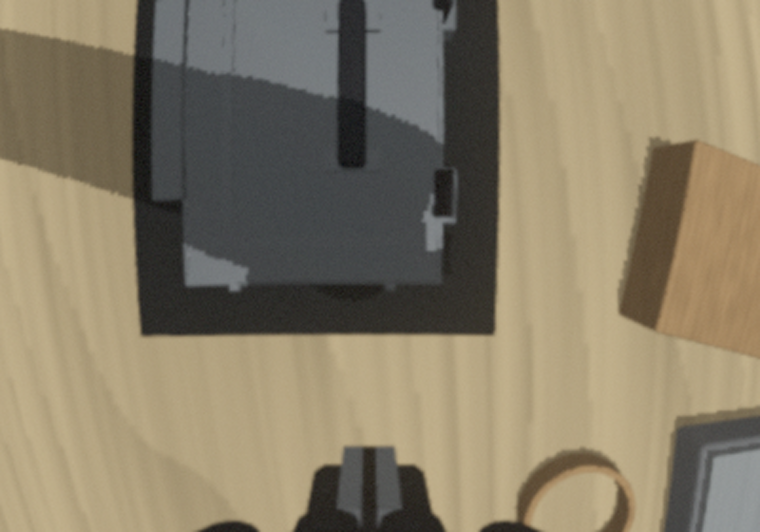

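View pics/s57c.png

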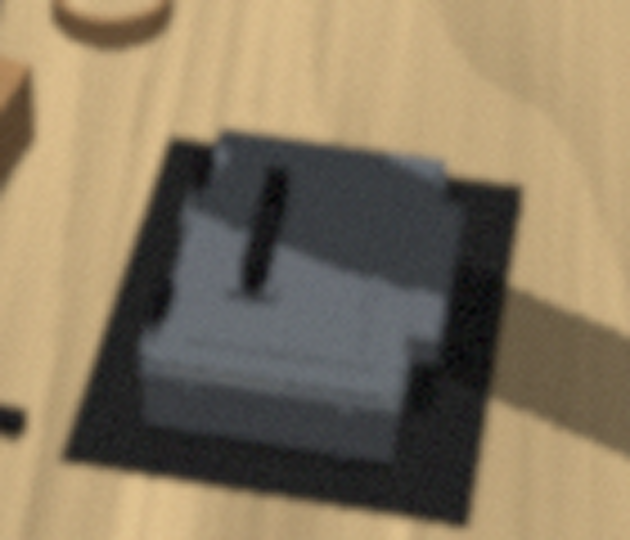

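The cover lies flat, with the right clip over its edge at crop (444,193). I'll check the left clip more closely.

Request:
step_arm(
  commands=[
    [1,0,30,10,0],
    [1,0,35,10,0],
    [1,0,30,10,0],
    [1,0,0,0,0],
    [1,0,0,0,0],
  ],
)

```text
clock: 66.65
tool_pos: [0.5517, -0.0771, 0.2732]
tcp_rot: [[0.08, 0.997, -0.0], [0.997, -0.08, 0.001], [0.001, -0.0, -1.0]]
force: [-1.1, 0.0, -0.3]
opening: -0.0
```

```bash
python3 shot.py w58; python3 - <<'E'
from h import *
import pickle
s,p,d=pickle.load(open('pics/w58.pkl','rb'));C=wcloud(d,s)
O=np.array([.5283,-.0328]);a=np.radians(-4.97);X=np.array([np.cos(a),np.sin(a)]);Y=np.array([-X[1],X[0]])
cx=(C[...,:2]-O)@X;cy=(C[...,:2]-O)@Y;cz=C[...,2]
for y0 in(.06,-.06):
    c=(np.abs(cy-y0)<.011)&(cx>.06)&(cx<.1)&(cz>.052)&(cz<.075);print('clip',y0,c.sum(),np.percentile(cx[c],[2,50,98]).round(4) if c.sum() else None, np.percentile(cz[c],98).round(4))
cv2.imwrite('pics/w58c.png',cv2.resize(p[:280,120:520,::-1],None,fx=1.9,fy=1.9,interpolation=cv2.INTER_CUBIC))
E
```

```text
t 66.65 tcp [ 0.5517 -0.0771  0.2732] yaw(y axis) -94.6 F [-1.1  0.  -0.3] op -0.0 q7 0.131
clip 0.06 187 [0.0692 0.0734 0.0787] 0.0654
clip -0.06 178 [0.069  0.0733 0.0788] 0.0659
```

View pics/w58c.png

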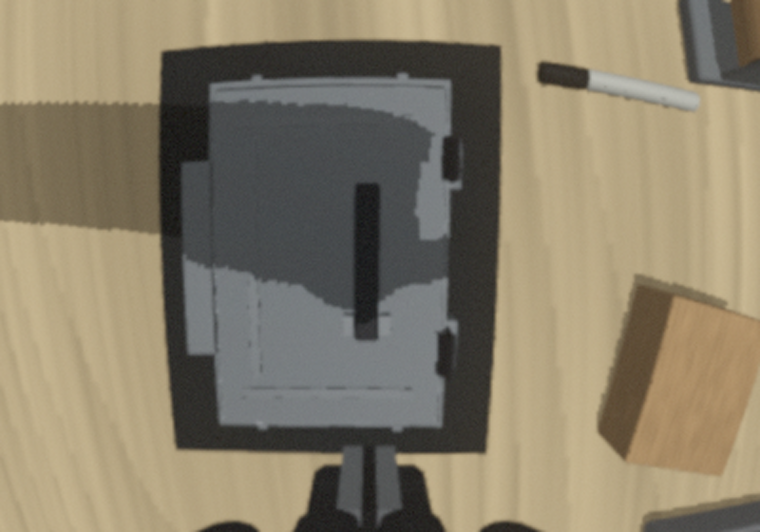

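Both clips sit over the rear edge at crop (450,158) and (445,352), noses at case x ≈ 69 mm, which is rest. The cover is flat and the robot touches nothing, so I'm handing in.

```bash
python3 -c "
from workcell import *
print(finish_job())"
```

```text
the job is handed in; nothing more can be done
None
```

I packed all three flanges and both dark rings into the case, closed the cover and handed the job in at about 67 s of the 210 s. `finish_job` reports no verdict, so the results below are my own checks.

- **Parts in the case:** The flanges went into the three square pockets and the rings into the two dished seats. Measured before the cover went on, all five were level within about 0.04 rad. Neck tops read 39 mm and ring tops 27.5 mm, about 0.5 mm under nominal, which is the depth bias seen everywhere. A second look at 46 s showed nothing had been knocked, but the parts could not be seen once the cover was on.
- **Cover:** The last joint's range ruled out a single grasp, so I turned the cover round on the bench and regripped it.
    - The first try at tilting it over the clips met too much resistance. I regripped it by the fingertips near the top of the bar, tilted it against the clips and slid the lip under the overhang.
    - With the lip in, the cover was tilted about 0.08–0.09 rad and its lip end was at about x -77 mm.
    - I released it and pressed it down until it snapped flat. The push reached 33 N as the cover bottomed out.
- **Last checks:**
    - The cover's tilt was under 0.001 rad, with its top at 49.5 mm (50 expected less the same bias).
    - Both clip noses were at about x 69 mm, against 68.5 mm at rest.
    - The bar's position put the lip about 10–11 mm under the overhang.
    - The robot was clear.
- **What disagreed:** The rear-edge position read 3–5 mm too far back while the cover was tilted. I relied on the bar's position instead.

I never drove near the bystanders and those in view looked unmoved, but I did not measure them again at the end.

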